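# Put the washed burner parts back on the gas hob

## Robot

A 7-joint arm with a two-finger parallel gripper is mounted at the origin on the work surface. World frame = base frame: x ahead of the robot, y to its left, z up, the work surface at z = 0. Lengths are in m, angles in rad, forces in N, time in s.
With the tool pointing down it reaches from about 0.4 to 0.875 m from the base axis. Payload 19.3 kg.
Tool frame: the origin (TCP) lies at the very end of the fingers, on their centre line; the grasp point (between the pads) lies 19 mm behind it; z points along the fingers, y is the direction in which the jaws open and shut (so a half turn about z gives the same grasp; the last joint's range is limited). The gripper opens to 85 mm and grips with 20 to 120 N. Pads are 22 mm wide; open, the fingers measure 114 mm over their backs; the gripper's body (76 mm by 85 mm) begins 54 mm behind the grasp point. The pads swing forward as they close: fully open they stand 13 mm farther back than shut.
Start: joints at [1.185, 0.521, -0.036, 1.599, 0.021, 1.021, -0.113], TCP at [0.194, -0.594, 0.231] pointing down, gripper open.
Joint ranges: [-2.91, 2.91], [-0.3, 2.13], [-1.5, 1.42], [0.17, 2.43], [-1.26, 4.41], [0.16, 1.93], [-2.52, 2.52]. Speed limits (rad/s): [1.89, 1.89, 2.39, 2.39, 3.01, 3.01, 3.01].

## Interface

Orientations are given as [roll, pitch, yaw] about the fixed x, y, z axes, in that order (R = Rz(yaw) Ry(pitch) Rx(roll)).
In Python, from workcell import bot gives the robot as it stands. The module is installed in compiled form; this text tells all that it offers.
- The arm moves only by the shell command python3 -m inch 'ROWS' [FORCE]. ROWS is JSON, a list of rows, each an object of numbers: "dx", "dy", "dz": the shift along the tool's x, y, z in mm; "rx", "ry", "rz": the turn, a rotation vector about the tool's x, y, z in rad; "hand": the closure, from -1 (fully open) to 1 (shut), so that 0 is half open. In form: [{"dx": .., "dy": .., "dz": .., "rx": .., "ry": .., "rz": .., "hand": ..}, ...]. A call has 1 to 10 rows; each row shifts and turns the commanded pose from where the row before left it, along the tool's axes as they then stand; what a row does not reach is not made up. A row lasts 1/10 s, in which the tool goes at most 50 mm and 8.59 degrees, less where a joint would pass 70% of its speed; a pose out of reach is approached as far as the arm can. A call with a gripper value outside its range is refused whole. The fingers move at their own pace and stop on an object; FORCE is the grip in N (left out, the last holds). Time passes only in rows, so rows that do not move let the fingers close. It gives the time, the measured TCP pose, the force and the opening at its end, in the units of the state.
- bot.observe(): the state, without advancing time (a new reading comes with each control period).
- bot.grab_frame(name): name is "side" or "top" or "wrist"; returns (picture, depth): 480x640x3 uint8, red, green, blue; 480x640 float32, m along the optical axis (not along the pixel's ray), 0 where there is no reading.
- bot.get_calibration(name): a dict with "vertical_fov" (degrees; the focal length in pixels is half the picture's height over the tangent of half this angle, whatever the lens; pixels are square), "cx", "cy" (the principal point, pixels), "k1" (the pictures are not rectified: a ray, as slopes to the right and down, at radius r is drawn at 1 + k1 r^2 times it, then the intrinsics apply), "origin" and "orientation" of the camera in the world. Camera axes: x right, y down, z forward; pixel columns grow to the right and rows downward; lengths in m; the calibration is good to about 2 mm. A picture is of the moment at which its call begins: read the wrist's pose just before it. get_calibration takes no time and is no camera call; for the wrist camera it gives the pose at the moment of the call.
- bot.job_done(): hands the job in, once; it reports no verdict.
Trained networks look in the newest picture that a camera, given by its name, has taken for a name from the list of things; names that differ only in an ending like _2 or _b are one class to them, and where a whole thing is asked for, a point or a joint stands for the part that bears it (a point fixed in the world has none). Each returns a list of dicts, best first, with "score" (0 to 1); they miss things now and then, are a little off and sometimes report something else, mostly with a low value. They report only what shows in the picture. A call takes as long as a camera call. They do not tell look-alikes from the thing itself.
- bot.trace(camera, target): "region" (480x640 bool, what is visible of it) and "box" ([left, top, right, bottom] in pixels, round what is visible of it).
- bot.tip_of(camera, target): "centre" ([row, column] in pixels: a listed point, or the origin of a listed thing).
The state is a dict: "clock": time; "qpos": joint angles; "qd": joint speeds; "joint_efforts": joint torques, N m; "position": TCP position; "tool_rot": TCP orientation; "force": force on the tool from outside, world axes, zero at the start; "moment": the same for the moment, N m; "grip_width": finger opening in m.
Only numpy, scipy, OpenCV 4.12 (cv2) and the standard library are available. Lean on these libraries where they do the work, as an engineer would, in place of code of your own. Each camera call takes 0.05 s, during which the arm holds its last target.

## Task

The washed gas burner parts are stacked on the wooden board beside the hob: take the stack apart and put the small cap on the small burner, the medium cap on the medium burner, and on the large burner the brass flame crown with the large cap on top of it. Set every part down flat, centred and right way up, without dropping it, and leave the salt pig, the garlic press and the glass bowl where they stand.

Things in the scene. Friction and masses are not known exactly. Their poses are not given: they have to be found in the camera images.
- cap_small: Small black burner cap: round enamelled steel disc, 34 mm diameter, 12 mm thick (top edge bevelled 2 mm). Origin: centre of its flat underside; z axis out of its top. At the start on top of the stack, lying on the medium cap, right way up.
- cap_medium: Medium grey burner cap: round enamelled steel disc, 46 mm diameter, 12 mm thick (top edge bevelled 2 mm). Origin: centre of its flat underside; z axis out of its top. At the start second from the top, lying on the brass crown, right way up.
- crown: Brass flame crown: solid round disc with dark slots round its side and a dark patch in the middle of its top, 58 mm diameter, 14 mm thick. Origin: centre of its flat underside; z axis out of its top. At the start third from the top, right way up, between the medium cap and the large cap.
- cap_large: Large black burner cap: round enamelled steel disc, 70 mm diameter, 12 mm thick (top edge bevelled 2 mm). Origin: centre of its flat underside; z axis out of its top. At the start at the bottom of the stack, lying on a fixed wooden board (130 mm square, 12 mm thick) left or right of the hob; each part is centred within about 3 mm on the one below, right way up.
- burner_small: Small gas burner, fixed on the flush black hob glass: dark round foot 60 mm across, up to 9 mm high, carrying a round aluminium head of 28 mm diameter with a flat top 22 mm above the counter. Origin: on the burner's axis at counter height (z = 0); z axis up. The small cap lies directly on its head. Burners change places between starts.
- burner_medium: Medium gas burner, fixed on the flush black hob glass: dark round foot 74 mm across, up to 9 mm high, carrying a round aluminium head of 42 mm diameter with a flat top 22 mm above the counter. Origin: on the burner's axis at counter height (z = 0); z axis up. The medium cap lies directly on its head. Burners change places between starts.
- burner_large: Large gas burner, fixed on the flush black hob glass: dark round foot 86 mm across, up to 9 mm high, carrying a round aluminium head of 54 mm diameter with a flat top 22 mm above the counter. Origin: on the burner's axis at counter height (z = 0); z axis up. Crown on its head (underside at 22 mm), large cap on the crown (underside at 36 mm). Burners change places between starts.
- salt_pig: White ceramic salt pig with a dark round mouth, up to 90 mm wide (its mouth sticks out to 60 mm from the axis), 96 mm high, standing loose on the counter on the other side of the hob from the stack. Origin: centre of its underside. A bystander.
- garlic_press: Black plastic garlic press lying loose on the counter, about 170 mm long, 36 mm wide, 26 mm high. Origin: at counter height near the middle of its length; x axis towards its head. A bystander.
- glass_bowl: Green glass bowl, 120 mm across, 50 mm high, standing loose on the counter. Origin: centre of its underside. A bystander.
There are look-alikes about, which are no part of the job. Of the things like the crown, leave any that is purple; of the rest the larger one is meant. Leave any red look-alike of the cap_large alone.

How it is judged:
By the outcome, as a careful person would: the job done as asked, in the order asked, and still so for the second after the job is handed in, with the robot touching nothing.
It also fails if it takes over 104 s, if anything falls off the work surface, if the arm or the gripper's body presses on something with over 40 N, if the wrist force passes 120 N, or if a joint passes its speed limit or range.

## Working session

There is one attempt and no reset: what is moved stays moved. The work goes in short steps, Python scripts to look and compute and a shell command to move; the robot and the scene stay as the last step left them, time stands still between calls to the robot, and variables do not carry over. Pictures are saved under pics/ and viewed, and the job is handed in when it is done.

```bash
mkdir -p pics
python3 - <<'E'
from workcell import bot
import cv2, json
s=bot.observe(); print({k:(v.tolist() if hasattr(v,'tolist') else v) for k,v in s.items()})
for n in ("side","top","wrist"):
    print(n,bot.get_calibration(n))
    p,d=bot.grab_frame(n); cv2.imwrite(f"pics/{n}0.png",p[:,:,::-1])
    import numpy as np
    np.save(f"pics/{n}0.npy",d); np.save(f"pics/{n}0rgb.npy",p)
E
```

```text
{'clock': 0.0, 'qpos': [1.1847770711995698, 0.5219999703476865, -0.036307221760760414, 1.5999926658808359, 0.0211833007567209, 1.0211108481072861, -0.11282759209338333], 'qd': [0.0006038867221434423, -3.700474719178871e-05, -0.00022540512010550356, -0.0008200784529119925, -0.00026369832919342944, 0.001226706698411244, 0.0008150468820914775], 'joint_efforts': [0.0007564464067399967, -92.71192073822021, 1.9799800962209702, -36.993491649627686, 0.017753340653143823, 0.008284068899229169, 2.3506524939875817e-05], 'position': [0.19397618329988403, -0.593784370567555, 0.23074020165112274], 'tool_rot': [-3.140468824411334, 7.661669939440507e-05, 0.3157552267612027], 'force': [0.2934273785248239, -0.9328729137340509, 0.2824234945610768], 'moment': [-0.022919169751581737, -0.006700238165683133, -0.016860886104180763], 'grip_width': 0.08541453461499063}
side {'vertical_fov': 55.46677287686572, 'cx': 320.7904145392194, 'cy': 237.0296521677384, 'k1': -0.031563849894247514, 'origin': array([ 0.37469383, -0.75235938,  0.63191944]), 'orientation': array([-2.19417593,  0.02259852, -0.1648786 ])}
top {'vertical_fov': 55.494011223588, 'cx': 320.1574438709522, 'cy': 246.15674507282014, 'k1': -0.05482483617706459, 'origin': array([ 0.35511853, -0.00578031,  1.10337472]), 'orientation': array([-3.03865676, -0.00727091, -1.58848002])}
wrist {'vertical_fov': 66.23936639656743, 'cx': 316.78757422498404, 'cy': 239.9801531195066, 'k1': -0.06913796211172747, 'origin': array([ 0.26444032, -0.57136754,  0.37388372]), 'orientation': array([ 2.84123133e+00,  1.45296742e-03, -1.25404040e+00])}
```

View pics/top0.png

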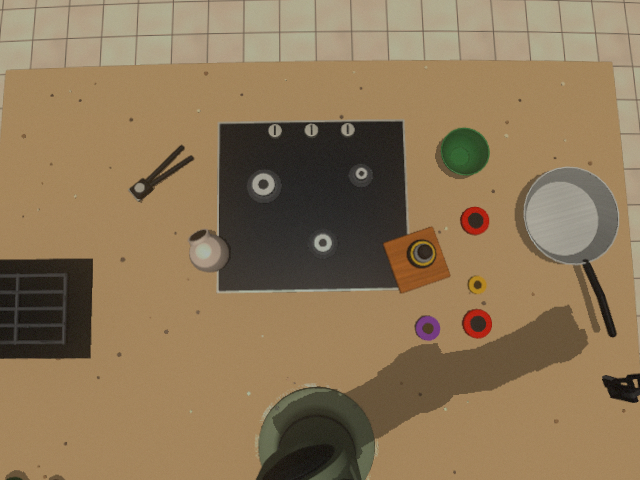

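View pics/side0.png

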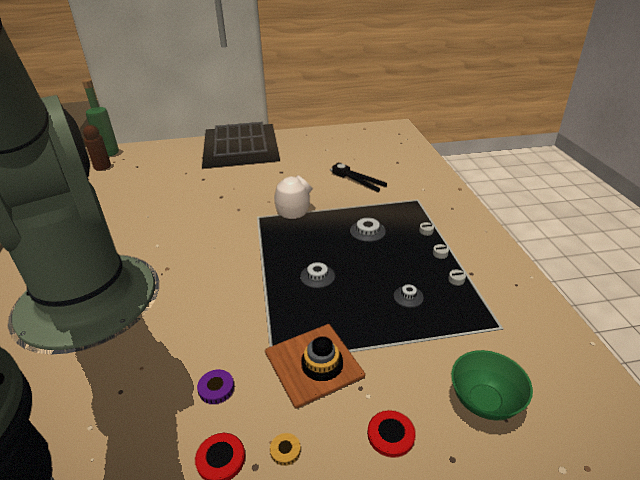

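View pics/wrist0.png

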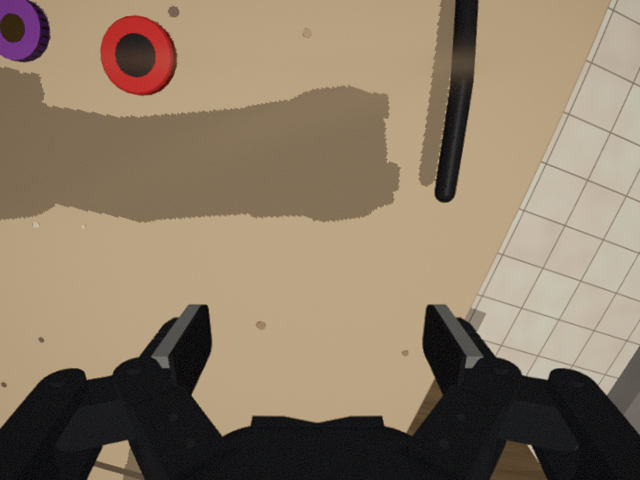

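```bash
cat > h.py <<'E'
import numpy as np, cv2
from scipy.spatial.transform import Rotation as R
from workcell import bot
def cam(c):
    f=240/np.tan(np.radians(c['vertical_fov'])/2)
    return f, np.array(c['origin']), R.from_euler('xyz',c['orientation']).as_matrix()
def undist(c,uv):
    f,o,M=cam(c); uv=np.atleast_2d(np.asarray(uv,float))
    d=(uv-[c['cx'],c['cy']])/f; s=d.copy()
    for _ in range(10): s=d/(1+c['k1']*(s**2).sum(1,keepdims=True))
    return s
def onplane(c,uv,z):
    f,o,M=cam(c); s=undist(c,uv); r=np.c_[s,np.ones(len(s))]@M.T
    return o+r*((z-o[2])/r[:,2])[:,None]
def depth_pts(c,uv,d):
    f,o,M=cam(c); s=undist(c,uv); return o+(np.c_[s,np.ones(len(s))]*np.asarray(d)[:,None])@M.T
def project(c,P):
    f,o,M=cam(c); q=(np.atleast_2d(P)-o)@M; s=q[:,:2]/q[:,2:]
    return s*(1+c['k1']*(s**2).sum(1,keepdims=True))*f+[c['cx'],c['cy']]
def fitcircle(P):
    A=np.c_[2*P,np.ones(len(P))]; b=(P**2).sum(1); x=np.linalg.lstsq(A,b,rcond=None)[0]
    return x[:2],np.sqrt(x[2]+x[:2]@x[:2])
E
python3 - <<'E'
from h import *
names=["cap_small","cap_medium","crown","cap_large","burner_small","burner_medium","burner_large","salt_pig","garlic_press","glass_bowl"]
zt=dict(cap_small=.062,cap_medium=.05,crown=.038,cap_large=.024,burner_small=.022,burner_medium=.022,burner_large=.022)
for cn in ("top","side"):
    c=bot.get_calibration(cn)
    p,d=bot.grab_frame(cn)
    for n in names:
        if cn=="side" and n in names[7:]: continue
        r=bot.tip_of(cn,n)
        print(cn,n,[(round(x['score'],2),np.round(x['centre'][::-1]).astype(int).tolist(),np.round(onplane(c,[x['centre'][::-1]],zt.get(n,0)-(.012 if 'cap' in n else .014 if n=='crown' else .022 if 'burner' in n else 0))[0,:2],4).tolist()) for x in r[:5]])
print(bot.observe()['clock'])
p=np.load('pics/top0rgb.npy')
cr=cv2.resize(p[200:310,370:500],None,fx=6,fy=5.4,interpolation=cv2.INTER_CUBIC); cv2.imwrite('pics/crop1.png',cr[:,:,::-1])
p=np.load('pics/side0rgb.npy')
cr=cv2.resize(p[310:420,250:390],None,fx=5.4,fy=5.4,interpolation=cv2.INTER_CUBIC); cv2.imwrite('pics/crop2.png',cr[:,:,::-1])
E
```

```text
top cap_small [(0.71, [423, 252], [0.4454, -0.2545])]
top cap_medium [(0.47, [424, 253], [0.4444, -0.2604])]
top crown [(0.85, [422, 329], [0.2675, -0.2502]), (0.61, [323, 244], [0.4727, -0.0218]), (0.56, [478, 285], [0.3679, -0.3894])]
top cap_large [(0.79, [474, 324], [0.2737, -0.3794]), (0.59, [475, 223], [0.5174, -0.3939]), (0.59, [161, 177], [0.6459, 0.3713])]
top burner_small [(0.62, [362, 175], [0.6434, -0.1228])]
top burner_medium [(0.72, [321, 243], [0.4764, -0.018])]
top burner_large [(0.95, [260, 187], [0.6189, 0.1302])]
top salt_pig [(0.85, [211, 253], [0.4565, 0.2493])]
top garlic_press [(0.83, [163, 176], [0.6505, 0.372])]
top glass_bowl [(0.59, [460, 155], [0.692, -0.3707])]
side cap_small [(0.76, [326, 350], [0.4512, -0.2638]), (0.73, [316, 277], [0.4644, -0.0807])]
side cap_medium [(0.75, [320, 352], [0.4419, -0.255])]
side crown [(0.76, [289, 450], [0.3731, -0.4075]), (0.75, [214, 386], [0.2668, -0.2819]), (0.68, [320, 360], [0.441, -0.26])]
side cap_large [(0.93, [323, 364], [0.4459, -0.2598]), (0.56, [390, 433], [0.5211, -0.4022])]
side burner_small [(0.74, [408, 300], [0.6402, -0.1278])]
side burner_medium [(0.89, [317, 274], [0.4753, -0.0129])]
side burner_large [(0.97, [365, 232], [0.6125, 0.116]), (0.4, [317, 357], [0.4393, -0.2345])]
1.1
```

View pics/crop2.png

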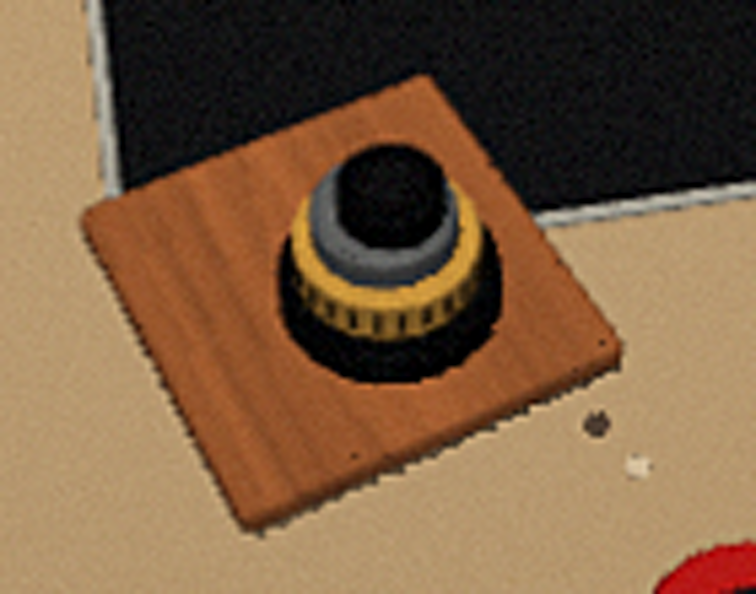

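View pics/crop1.png

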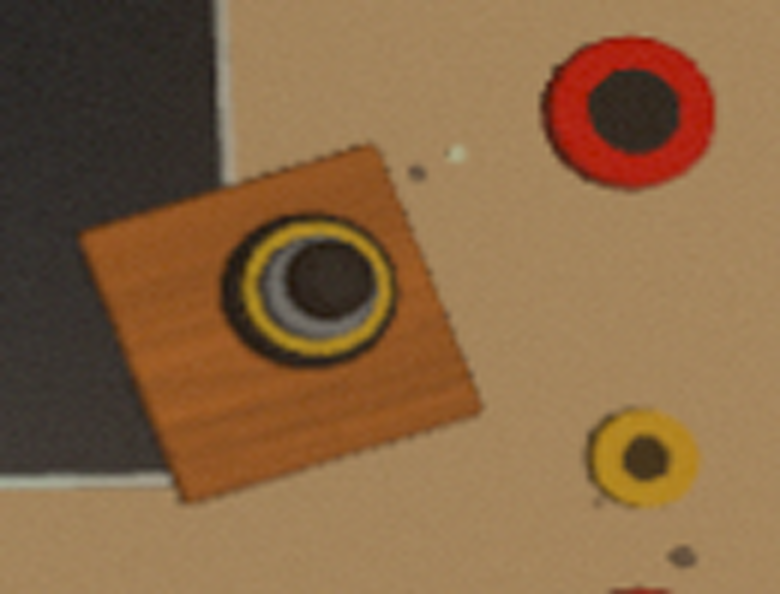

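Candidates (top view px): crown – brass in the stack (423,253), purple (428,328), small brass (478,285); large cap – black at the bottom of the stack (423,253), red (475,221), red (477,323). I choose the black, brass, grey and black stack on the board. The crop confirms it: the stack's brass disc is larger than the loose one, and nothing in the stack is red or purple.

```bash
python3 -m inch '[{"dx":15,"dy":-10},{"dx":33,"dy":-23},{"dx":40,"dy":-28},{"dx":40,"dy":-28},{"dx":40,"dy":-28},{"dx":40,"dy":-28},{"dx":40,"dy":-28},{"dx":40,"dy":-28},{"dx":37,"dy":-27},{"dx":19,"dy":-13}]' 40; python3 -m inch '[{"rz":0.1},{"rz":0.1},{"rz":0.1157},{},{}]'
```

```text
schema error: expected keys dx, dy, dz, rx, ry, rz, hand
schema error: expected keys dx, dy, dz, rx, ry, rz, hand
```

```bash
python3 -m inch '[{"dx":15,"dy":-10,"dz":0,"rx":0,"ry":0,"rz":0,"hand":-1},{"dx":33,"dy":-23,"dz":0,"rx":0,"ry":0,"rz":0,"hand":-1},{"dx":40,"dy":-28,"dz":0,"rx":0,"ry":0,"rz":0,"hand":-1},{"dx":40,"dy":-28,"dz":0,"rx":0,"ry":0,"rz":0,"hand":-1},{"dx":40,"dy":-28,"dz":0,"rx":0,"ry":0,"rz":0,"hand":-1},{"dx":40,"dy":-28,"dz":0,"rx":0,"ry":0,"rz":0,"hand":-1},{"dx":40,"dy":-28,"dz":0,"rx":0,"ry":0,"rz":0,"hand":-1},{"dx":40,"dy":-28,"dz":0,"rx":0,"ry":0,"rz":0,"hand":-1},{"dx":37,"dy":-27,"dz":0,"rx":0,"ry":0,"rz":0,"hand":-1},{"dx":19,"dy":-13,"dz":0,"rx":0,"ry":0,"rz":0,"hand":-1}]' 40; python3 -m inch '[{"dx":0,"dy":0,"dz":0,"rx":0,"ry":0,"rz":0.1,"hand":-1},{"dx":0,"dy":0,"dz":0,"rx":0,"ry":0,"rz":0.1,"hand":-1},{"dx":0,"dy":0,"dz":0,"rx":0,"ry":0,"rz":0.1157,"hand":-1},{"dx":0,"dy":0,"dz":0,"rx":0,"ry":0,"rz":0,"hand":-1},{"dx":0,"dy":0,"dz":0,"rx":0,"ry":0,"rz":0,"hand":-1}]'
```

```text
clock: 2.1
position: [0.4484, -0.2538, 0.2315]
tool_rot: [-3.141, -0.001, 0.32]
force: [0.2, -1.0, -0.1]
grip_width: 0.0856
clock: 2.6
position: [0.4463, -0.2576, 0.2314]
tool_rot: [3.142, -0.0, 0.004]
force: [0.4, -0.0, 1.6]
grip_width: 0.0854
```

Run:
```python
from h import *
s=bot.observe(); print(s['position'],s['tool_rot'])
c=bot.get_calibration('wrist'); print(c['origin'],c['orientation'])
p,d=bot.grab_frame('wrist'); cv2.imwrite('pics/w1.png',p[:,:,::-1]); np.savez('pics/w1.npz',p=p,d=d,**c)
zb=dict(cap_small=.05,cap_medium=.038,crown=.024,cap_large=.012)
for n in zb:
    r=bot.tip_of('wrist',n)
    print(n,[(round(x['score'],2),np.round(x['centre'][::-1]).tolist(),np.round(onplane(c,[x['centre'][::-1]],zb[n])[0,:2],4).tolist()) for x in r])
for n in zb:
    r=bot.trace('wrist',n)
    print(n,[(round(x['score'],2),x['box'],int(x['region'].sum())) for x in r])
for u,v in [(100,100),(320,200),(320,240),(320,150)]: print(u,v,depth_pts(c,[[u,v]],[d[v,u]]))
```

```text
[ 0.44631553 -0.25762402  0.23138452] [ 3.14153511e+00 -8.69323330e-05  4.19448569e-03]
[ 0.52043031 -0.25812387  0.3744676 ] [ 2.84126261e+00  2.95806512e-04 -1.56567146e+00]
cap_small [(0.91, [317.0, 210.0], [0.4479, -0.2587])]
cap_medium [(0.78, [315.0, 216.0], [0.4403, -0.2571])]
crown [(0.56, [325.0, 357.0], [0.2759, -0.2683])]
cap_large [(0.96, [458.0, 125.0], [0.5238, -0.3928]), (0.9, [432.0, 347.0], [0.2804, -0.3923])]
cap_small [(0.83, [297.0, 197.8, 336.6, 232.9], 1210)]
cap_medium [(0.95, [290.0, 189.3, 342.7, 235.6], 723)]
crown [(0.94, [301.7, 332.2, 353.3, 378.2], 1932), (0.79, [285.7, 178.6, 353.0, 242.1], 990), (0.62, [422.7, 251.7, 466.0, 295.8], 1357)]
cap_large [(0.57, [423.4, 84.8, 500.2, 163.6], 4332)]
100 100 [[ 0.54768174 -0.04504853  0.00153426]]
320 200 [[ 0.45974785 -0.26110621  0.06221457]]
320 240 [[ 0.41649481 -0.26162514  0.0388744 ]]
320 150 [[ 0.4989382  -0.26120813  0.01331619]]
```

View pics/w1.png

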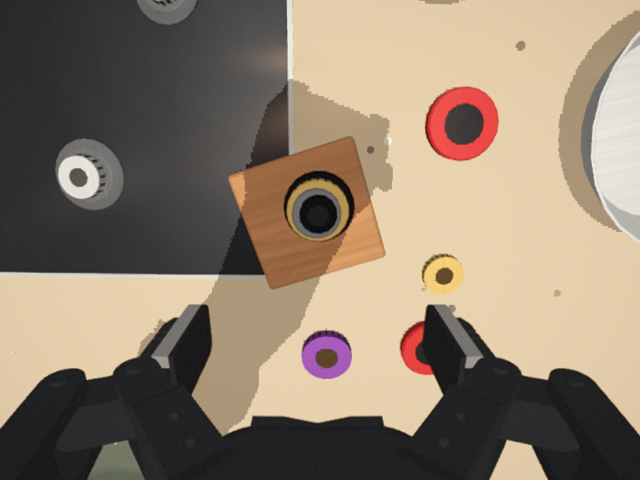

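```bash
cat >> h.py <<'E'
def disc(c,d,guess,ztop,r,tol=.003,verbose=True):
    v,u=np.mgrid[0:480,0:640]; m=d>0; uv=np.c_[u[m],v[m]]
    P=depth_pts(c,uv,d[m]); k=(abs(P[:,2]-ztop)<tol)&(np.hypot(*(P[:,:2]-guess).T)<r*1.5+.008)
    Q=P[k]
    if len(Q)<20: print('few',len(Q)); return None
    z=np.median(Q[:,2])
    # outermost point per angular bin
    g=np.array(guess,float)
    for _ in range(4):
        a=np.arctan2(*(Q[:,:2]-g).T[::-1]); rr=np.hypot(*(Q[:,:2]-g).T); b=((a+np.pi)/(2*np.pi)*36).astype(int)%36
        E=np.array([Q[b==i][np.argmax(rr[b==i]),:2] for i in range(36) if (b==i).any()])
        E=E[abs(np.hypot(*(E-g).T)-r)<.006] if _ else E
        # median-centre with known-radius fit
        from scipy.optimize import least_squares
        s=least_squares(lambda q:np.hypot(*(E-q[:2]).T)-q[2],[*g,r],loss='soft_l1',f_scale=.001); g=s.x[:2]
    if verbose: print('disc',np.round(g,4),'r',round(s.x[2],4),'z',round(z,4),'n',len(Q),'res',round(np.std(s.fun)*1e3,2),'mm')
    return g,s.x[2],z
E
python3 - <<'E'
from h import *
w=np.load('pics/w1.npz'); c={k:w[k] for k in w.files if k not in 'pd'}; d=w['d']
G=[.446,-.258]
for z,r in ((.062,.017),(.05,.023),(.038,.029),(.024,.035)): disc(c,d,G,z,r)
disc(c,d,[.476,-.015],.022,.021)
print('top')
c=bot.get_calibration('top'); d=np.load('pics/top0.npy')
for z,r in ((.062,.017),(.05,.023),(.038,.029),(.024,.035)): disc(c,d,G,z,r)
for g,r in (([.476,-.015],.021),([.643,-.125],.014),([.618,.125],.027)): disc(c,d,g,.022,r)
print('side')
c=bot.get_calibration('side'); d=np.load('pics/side0.npy')
for z,r in ((.062,.017),(.05,.023),(.038,.029),(.024,.035)): disc(c,d,G,z,r)
for g,r in (([.476,-.015],.021),([.643,-.125],.014),([.618,.125],.027)): disc(c,d,g,.022,r)
# finger tips seen in the wrist view
c={k:w[k] for k in w.files if k not in 'pd'}; d=w['d']
for u,v in [(205,310),(190,312),(190,340),(168,362),(432,310),(446,312),(446,340),(470,362),(205,350),(432,350)]:
    p=depth_pts(c,[[u,v]],[d[v,u]])[0]; print(u,v,np.round(p-[.4463,-.2576,.2314],4))
E
```

```text
disc [ 0.4463 -0.2591] r 0.0163 z 0.0625 n 1087 res 0.26 mm
disc [ 0.4442 -0.2574] r 0.0223 z 0.0501 n 743 res 0.2 mm
disc [ 0.4449 -0.2587] r 0.0286 z 0.0386 n 964 res 0.3 mm
disc [ 0.445  -0.2599] r 0.0345 z 0.0242 n 904 res 0.2 mm
disc [ 0.475  -0.0245] r 0.0213 z 0.0226 n 1436 res 0.6 mm
top
disc [ 0.4455 -0.2551] r 0.0152 z 0.0618 n 135 res 1.22 mm
disc [ 0.4439 -0.2537] r 0.0219 z 0.0495 n 111 res 0.97 mm
disc [ 0.4442 -0.2549] r 0.0283 z 0.0378 n 144 res 0.67 mm
disc [ 0.4442 -0.256 ] r 0.0341 z 0.024 n 138 res 0.56 mm
disc [ 0.4744 -0.0218] r 0.0201 z 0.0224 n 213 res 0.99 mm
disc [ 0.6432 -0.1188] r 0.0126 z 0.0222 n 94 res 1.16 mm
disc [0.6197 0.1194] r 0.0265 z 0.0221 n 330 res 0.97 mm
side
disc [ 0.445  -0.2589] r 0.0159 z 0.0622 n 263 res 0.87 mm
disc [ 0.4429 -0.2577] r 0.0222 z 0.0498 n 196 res 0.7 mm
disc [ 0.4434 -0.2584] r 0.0287 z 0.0381 n 284 res 0.33 mm
disc [ 0.4437 -0.2598] r 0.0345 z 0.0239 n 316 res 0.39 mm
disc [ 0.4733 -0.0237] r 0.0205 z 0.0213 n 210 res 1.25 mm
disc [ 0.6417 -0.1195] r 0.014 z 0.0222 n 134 res 1.52 mm
disc [0.6174 0.1172] r 0.0261 z 0.0213 n 234 res 1.58 mm
205 310 [0.0079 0.0414 0.0194]
190 312 [0.0094 0.0455 0.0239]
190 340 [0.0055 0.0419 0.0362]
168 362 [0.0076 0.0434 0.0515]
432 310 [ 0.0091 -0.0439  0.0207]
446 312 [ 0.0101 -0.0479  0.0242]
446 340 [ 0.0077 -0.0433  0.039 ]
470 362 [ 0.0073 -0.0469  0.0504]
205 350 [-0.0076  0.042   0.0225]
432 350 [-0.0051 -0.044   0.0256]
```

```bash
cat > f.py <<'E'
import sys
from h import *
s=bot.observe(); c=bot.get_calibration('wrist'); p,d=bot.grab_frame('wrist'); cv2.imwrite(f'pics/{sys.argv[1]}.png',p[:,:,::-1]); np.savez(f'pics/{sys.argv[1]}.npz',p=p,d=d,**c)
print(s['clock'],s['position'],s['tool_rot'],s['grip_width'])
E
for h in x; do python3 -m inch '[{"dx":0,"dy":0,"dz":0,"rx":0,"ry":0,"rz":0,"hand":-0.65},{"dx":0,"dy":0,"dz":0,"rx":0,"ry":0,"rz":0,"hand":-0.65},{"dx":0,"dy":0,"dz":0,"rx":0,"ry":0,"rz":0,"hand":-0.65}]' 40; python3 f.py f70
python3 -m inch '[{"dx":0,"dy":0,"dz":0,"rx":0,"ry":0,"rz":0,"hand":-0.1},{"dx":0,"dy":0,"dz":0,"rx":0,"ry":0,"rz":0,"hand":-0.1},{"dx":0,"dy":0,"dz":0,"rx":0,"ry":0,"rz":0,"hand":-0.1},{"dx":0,"dy":0,"dz":0,"rx":0,"ry":0,"rz":0,"hand":-0.1}]' 40; python3 f.py f46
python3 -m inch '[{"dx":0,"dy":0,"dz":0,"rx":0,"ry":0,"rz":0,"hand":0.2},{"dx":0,"dy":0,"dz":0,"rx":0,"ry":0,"rz":0,"hand":0.2},{"dx":0,"dy":0,"dz":0,"rx":0,"ry":0,"rz":0,"hand":0.2}]' 40; python3 f.py f34; done
```

```text
clock: 3.35
position: [0.4463, -0.2582, 0.2313]
tool_rot: [-3.142, -0.0, 0.0]
force: [-0.1, 0.3, 0.5]
grip_width: 0.0705
3.35 [ 0.44626905 -0.25817889  0.23131569] [-3.14156366e+00 -6.79688112e-05  6.68092143e-05] 0.07047713779510237
clock: 3.8
position: [0.4462, -0.2582, 0.2313]
tool_rot: [-3.142, 0.0, 0.0]
force: [-0.1, 1.3, 1.8]
grip_width: 0.047
3.8 [ 0.4462207  -0.2581729   0.23127625] [-3.14155587e+00  5.47292604e-05  9.94772228e-05] 0.04699570021745781
clock: 4.15
position: [0.4462, -0.2582, 0.2313]
tool_rot: [-3.142, 0.0, 0.0]
force: [0.8, 0.2, 1.0]
grip_width: 0.0343
4.15 [ 0.44624826 -0.25817113  0.23129705] [-3.14154751e+00  1.62100449e-05  7.75764933e-05] 0.03427054948642654
```

Run:
```python
from h import *
ims=[]
for n in ('f70','f46','f34'):
    w=np.load(f'pics/{n}.npz'); c={k:w[k] for k in w.files if k not in 'pd'}; d=w['d']; ims.append(w['p'][280:440,120:520])
    v,u=np.mgrid[0:480,0:640]; m=(d>0)&(d<.3)
    P=depth_pts(c,np.c_[u[m],v[m]],d[m])-[.4462,-.2582,.2313]
    for sgn in (1,-1):
        Q=P[(P[:,1]*sgn>0)&(P[:,2]<.06)]
        z0=np.percentile(Q[:,2],1); T=Q[Q[:,2]<z0+.008]
        y=np.percentile(T[:,1]*sgn,2)*sgn
        F=T[abs(T[:,1]-y)<.003]
        print(n,sgn,'zmin',np.round(Q[:,2].min(),4),round(z0,4),'inner y',round(y,4),'x range',np.round(np.percentile(F[:,0],[0.5,3,97,99.5]),4),len(T))
cv2.imwrite('pics/fing.png',np.vstack(ims)[:,:,::-1])
```

```text
f70 1 zmin 0.0077 0.0106 inner y 0.0341 x range [-0.012  -0.0112  0.0099  0.0101] 494
f70 -1 zmin -0.1976 -0.1827 inner y -0.2467 x range [0.1034 0.105  0.1187 0.1196] 339
f46 1 zmin 0.0023 0.0077 inner y 0.0223 x range [-0.0125 -0.0116  0.0101  0.0103] 485
f46 -1 zmin -0.1969 -0.1823 inner y -0.2461 x range [0.1046 0.1048 0.1181 0.1188] 339
f34 1 zmin 0.0007 0.0065 inner y 0.016 x range [-0.012  -0.011   0.0102  0.0105] 429
f34 -1 zmin -0.1977 -0.1824 inner y -0.2465 x range [0.1055 0.1055 0.1174 0.1199] 349
```

View pics/fing.png

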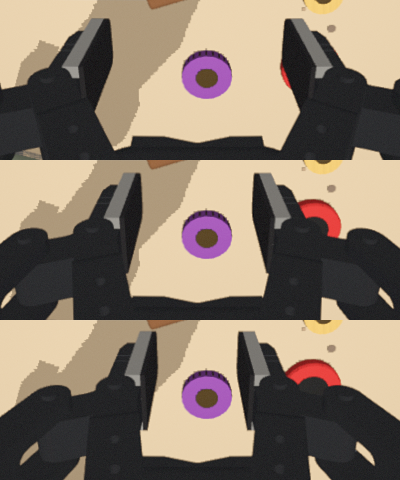

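```bash
python3 -m inch '[{"dx":0.5,"dy":-0.3,"dz":10,"rx":0,"ry":0,"rz":0,"hand":-0.5},{"dx":0,"dy":0,"dz":30,"rx":0,"ry":0,"rz":0,"hand":-0.5},{"dx":0,"dy":0,"dz":35,"rx":0,"ry":0,"rz":0,"hand":-0.5},{"dx":0,"dy":0,"dz":35,"rx":0,"ry":0,"rz":0,"hand":-0.5},{"dx":0,"dy":0,"dz":30,"rx":0,"ry":0,"rz":0,"hand":-0.5},{"dx":0,"dy":0,"dz":20,"rx":0,"ry":0,"rz":0,"hand":-0.5},{"dx":0,"dy":0,"dz":12,"rx":0,"ry":0,"rz":0,"hand":-0.5},{"dx":0,"dy":0,"dz":6,"rx":0,"ry":0,"rz":0,"hand":-0.5},{"dx":0,"dy":0,"dz":2.3,"rx":0,"ry":0,"rz":0,"hand":-0.5},{"dx":0,"dy":0,"dz":0,"rx":0,"ry":0,"rz":0,"hand":-0.5}]' 40; python3 f.py a1
```

```text
clock: 5.2
position: [0.447, -0.258, 0.0514]
tool_rot: [3.141, -0.001, -0.0]
force: [-0.7, -0.4, 0.7]
grip_width: 0.064
5.2 [ 0.4469981  -0.25802504  0.05140269] [ 3.14130599e+00 -6.20625910e-04 -2.71939901e-06] 0.06404077001366565
```

View pics/a1.png

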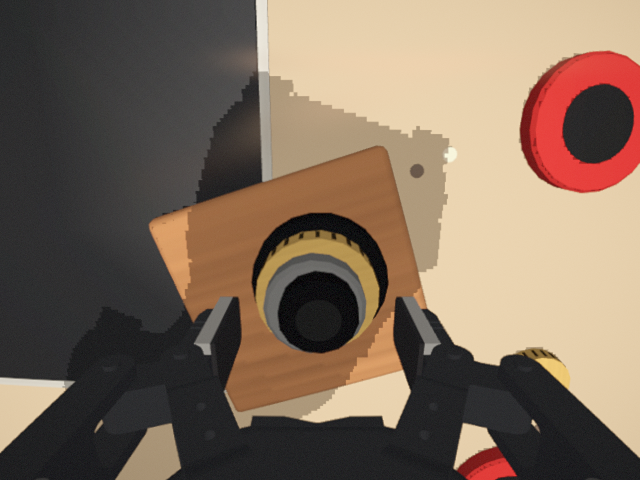

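```bash
python3 - <<'E'
from h import *
w=np.load('pics/a1.npz'); c={k:w[k] for k in w.files if k not in 'pd'}; d=w['d']
for z,r in ((.062,.017),(.05,.023),(.038,.029),(.024,.035)): disc(c,d,[.446,-.258],z,r)
E
python3 -m inch '[{"dx":0,"dy":0,"dz":0,"rx":0,"ry":0,"rz":0,"hand":0},{"dx":0,"dy":0,"dz":0,"rx":0,"ry":0,"rz":0,"hand":0.2},{"dx":0,"dy":0,"dz":0,"rx":0,"ry":0,"rz":0,"hand":0.4},{"dx":0,"dy":0,"dz":0,"rx":0,"ry":0,"rz":0,"hand":0.6},{"dx":0,"dy":0,"dz":0,"rx":0,"ry":0,"rz":0,"hand":0.6},{"dx":0,"dy":0,"dz":0,"rx":0,"ry":0,"rz":0,"hand":0.6},{"dx":0,"dy":0,"dz":0,"rx":0,"ry":0,"rz":0,"hand":0.6}]' 40; python3 f.py a2
```

```text
disc [ 0.4465 -0.2593] r 0.017 z 0.0625 n 5082 res 0.21 mm
disc [ 0.4444 -0.2578] r 0.023 z 0.0501 n 2385 res 0.32 mm
disc [ 0.4453 -0.2589] r 0.0291 z 0.0384 n 3213 res 0.23 mm
disc [ 0.4453 -0.2602] r 0.0349 z 0.0242 n 2853 res 0.17 mm
clock: 5.95
position: [0.447, -0.258, 0.0517]
tool_rot: [3.141, -0.001, -0.0]
force: [-1.9, 2.1, 11.8]
grip_width: 0.032
5.95 [ 0.44702366 -0.25801685  0.05172014] [ 3.14120738e+00 -7.98006071e-04 -4.39115100e-05] 0.031950259998909034
```

View pics/a2.png

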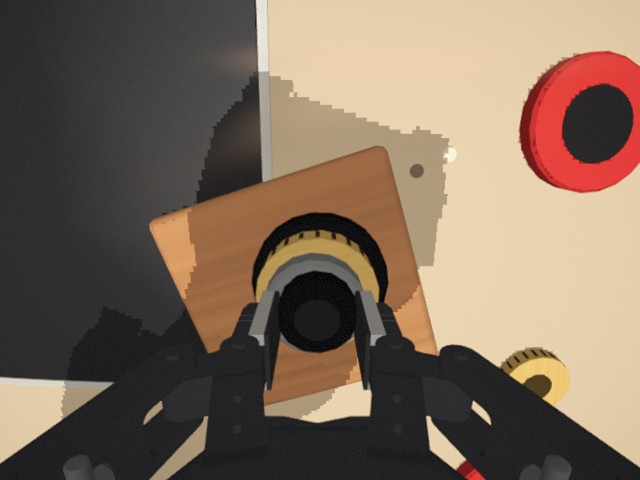

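Run:
```python
from h import *
w=np.load('pics/a2.npz'); c={k:w[k] for k in w.files if k not in 'pd'}; d=w['d']; p=w['p']
cv2.imwrite('pics/a2c.png',cv2.resize(p[270:400,230:410],None,fx=4.4,fy=4.4,interpolation=cv2.INTER_CUBIC)[:,:,::-1])
for v in range(286,345,4):
    print(v,[(u,*np.round(1e3*depth_pts(c,[[u,v]],[d[v,u]])[0]).astype(int)) for u in (256,262,268,274)])
```

```text
286 [(256, np.int64(444), np.int64(-228), np.int64(24)), (262, np.int64(450), np.int64(-233), np.int64(38)), (268, np.int64(455), np.int64(-238), np.int64(49)), (274, np.int64(456), np.int64(-241), np.int64(50))]
290 [(256, np.int64(448), np.int64(-231), np.int64(39)), (262, np.int64(448), np.int64(-233), np.int64(38)), (268, np.int64(453), np.int64(-238), np.int64(49)), (274, np.int64(454), np.int64(-241), np.int64(51))]
294 [(256, np.int64(447), np.int64(-231), np.int64(39)), (262, np.int64(457), np.int64(-237), np.int64(61)), (268, np.int64(457), np.int64(-239), np.int64(61)), (274, np.int64(457), np.int64(-242), np.int64(60))]
298 [(256, np.int64(445), np.int64(-230), np.int64(39)), (262, np.int64(457), np.int64(-237), np.int64(64)), (268, np.int64(457), np.int64(-240), np.int64(64)), (274, np.int64(457), np.int64(-242), np.int64(63))]
302 [(256, np.int64(453), np.int64(-234), np.int64(60)), (262, np.int64(457), np.int64(-238), np.int64(67)), (268, np.int64(457), np.int64(-240), np.int64(68)), (274, np.int64(457), np.int64(-243), np.int64(68))]
306 [(256, np.int64(452), np.int64(
[... 1394 characters left out ...]
t64(87)), (274, np.int64(450), np.int64(-243), np.int64(76))]
334 [(256, np.int64(457), np.int64(-239), np.int64(90)), (262, np.int64(456), np.int64(-241), np.int64(89)), (268, np.int64(457), np.int64(-243), np.int64(90)), (274, np.int64(448), np.int64(-243), np.int64(77))]
338 [(256, np.int64(458), np.int64(-240), np.int64(94)), (262, np.int64(455), np.int64(-241), np.int64(90)), (268, np.int64(455), np.int64(-243), np.int64(90)), (274, np.int64(447), np.int64(-243), np.int64(77))]
342 [(256, np.int64(458), np.int64(-240), np.int64(97)), (262, np.int64(454), np.int64(-241), np.int64(90)), (268, np.int64(454), np.int64(-243), np.int64(91)), (274, np.int64(446), np.int64(-243), np.int64(79))]
```

View pics/a2c.png

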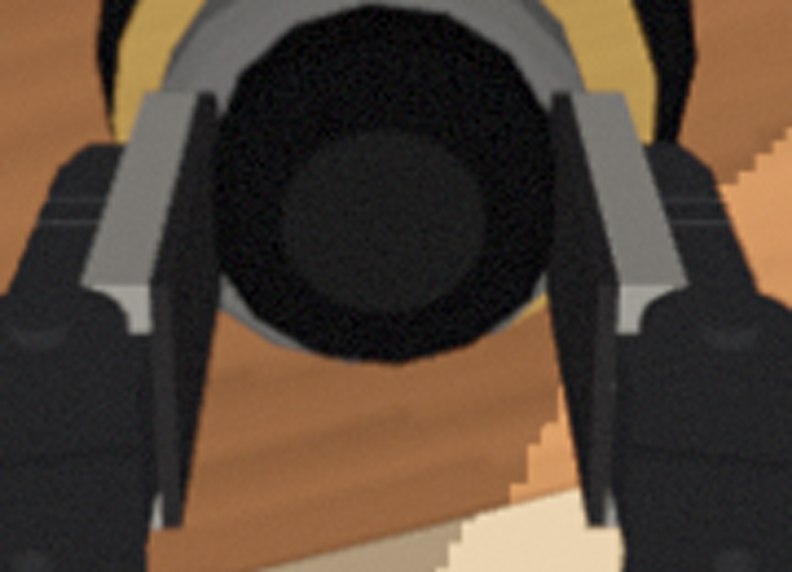

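Run:
```python
from h import *
for n,T in (('w1',[.4463,-.2576,.2314]),('f70',[.4463,-.2582,.2313]),('a1',[.447,-.258,.0514]),('f46',[.4462,-.2582,.2313]),('f34',[.4462,-.2582,.2313]),('a2',[.447,-.258,.0517])):
    w=np.load(f'pics/{n}.npz'); c={k:w[k] for k in w.files if k not in 'pd'}; d=w['d']
    v,u=np.mgrid[0:480,0:640]; m=(d>0)&(d<.2)&(v>250)
    P=depth_pts(c,np.c_[u[m],v[m]],d[m])-T
    for s in (1,-1):
        F=P[(abs(P[:,0]-.0100)<.0012)&(P[:,1]*s>.010)&(P[:,1]*s<.065)&(P[:,2]>-.02)&(P[:,2]<.06)]
        h,e=np.histogram(F[:,2],bins=np.arange(-.02,.05,.002)); 
        print(n,s,len(F),np.round(np.percentile(F[:,2],[0,1,3,5,10])*1e3,1), [(round(a*1e3),b) for a,b in zip(e,h) if b and a<.03])
```

```text
w1 1 1441 [17.3 18.4 19.8 21.3 24.4] [(16, np.int64(7)), (18, np.int64(41)), (20, np.int64(45)), (22, np.int64(44)), (24, np.int64(47)), (26, np.int64(53)), (28, np.int64(52)), (30, np.int64(58))]
w1 -1 1463 [16.9 18.4 19.5 20.9 23.5] [(16, np.int64(9)), (18, np.int64(48)), (20, np.int64(49)), (22, np.int64(49)), (24, np.int64(58)), (26, np.int64(53)), (28, np.int64(49)), (30, np.int64(57))]
f70 1 2100 [11.1 13.  15.1 16.8 21.4] [(10, np.int64(9)), (12, np.int64(35)), (14, np.int64(45)), (16, np.int64(42)), (18, np.int64(45)), (20, np.int64(47)), (22, np.int64(51)), (24, np.int64(47)), (26, np.int64(57)), (28, np.int64(60)), (30, np.int64(55))]
f70 -1 2062 [10.6 12.9 15.  17.1 21.6] [(10, np.int64(13)), (12, np.int64(28)), (14, np.int64(36)), (16, np.int64(51)), (18, np.int64(46)), (20, np.int64(40)), (22, np.int64(44)), (24, np.int64(59)), (26, np.int64(55)), (28, np.int64(55)), (30, np.int64(58))]
a1 1 2656 [-17.4 -13.2  -5.4  -1.2  10.6] [(-18, np.int64(3)), (-16, np.int64(4)), (-14, np.int64(62)), (-12, np.int64(4)), (-10, np.int64(3)), (-8, np.int64(3)), (-6, np.int64(6)), (-4, 
[... 2443 characters left out ...]
)), (14, np.int64(40)), (16, np.int64(41)), (18, np.int64(48)), (20, np.int64(42)), (22, np.int64(49)), (24, np.int64(44)), (26, np.int64(51)), (28, np.int64(55)), (30, np.int64(57))]
a2 -1 3331 [-14.6 -13.4  -8.5  -1.1  10.3] [(-16, np.int64(11)), (-14, np.int64(79)), (-12, np.int64(6)), (-10, np.int64(6)), (-8, np.int64(4)), (-6, np.int64(7)), (-4, np.int64(28)), (-2, np.int64(42)), (0, np.int64(5)), (2, np.int64(5)), (4, np.int64(14)), (6, np.int64(41)), (8, np.int64(76)), (10, np.int64(58)), (12, np.int64(45)), (14, np.int64(42)), (16, np.int64(42)), (18, np.int64(45)), (20, np.int64(46)), (22, np.int64(53)), (24, np.int64(43)), (26, np.int64(63)), (28, np.int64(49)), (30, np.int64(65))]
```

```bash
python3 -m inch '[{"dx":0,"dy":0,"dz":0,"rx":0,"ry":0,"rz":0,"hand":-0.1},{"dx":0,"dy":0,"dz":0,"rx":0,"ry":0,"rz":0,"hand":-0.1},{"dx":0,"dy":0,"dz":2,"rx":0,"ry":0,"rz":0,"hand":-0.1},{"dx":0,"dy":0,"dz":2,"rx":0,"ry":0,"rz":0,"hand":-0.1},{"dx":0,"dy":0,"dz":0.7,"rx":0,"ry":0,"rz":0,"hand":-0.1},{"dx":0,"dy":0,"dz":0,"rx":0,"ry":0,"rz":0,"hand":-0.1}]' 40;python3 -m inch '[{"dx":0,"dy":0,"dz":0,"rx":0,"ry":0,"rz":0,"hand":0.1},{"dx":0,"dy":0,"dz":0,"rx":0,"ry":0,"rz":0,"hand":0.2},{"dx":0,"dy":0,"dz":0,"rx":0,"ry":0,"rz":0,"hand":0.3},{"dx":0,"dy":0,"dz":0,"rx":0,"ry":0,"rz":0,"hand":0.4},{"dx":0,"dy":0,"dz":0,"rx":0,"ry":0,"rz":0,"hand":0.5},{"dx":0,"dy":0,"dz":0,"rx":0,"ry":0,"rz":0,"hand":0.6},{"dx":0,"dy":0,"dz":0,"rx":0,"ry":0,"rz":0,"hand":0.6}]' 40; python3 f.py a3
```

```text
clock: 6.6
position: [0.4466, -0.2578, 0.0461]
tool_rot: [-3.141, 0.0, 0.0]
force: [-0.8, 0.1, 0.4]
grip_width: 0.0473
clock: 7.3
position: [0.4486, -0.2622, 0.0492]
tool_rot: [3.136, -0.006, -0.003]
force: [-6.3, -18.5, 49.5]
grip_width: 0.032
7.3 [ 0.44858256 -0.26215718  0.04923243] [ 3.13570074e+00 -5.74286394e-03 -2.84808110e-03] 0.03199977445864633
```

View pics/a3.png

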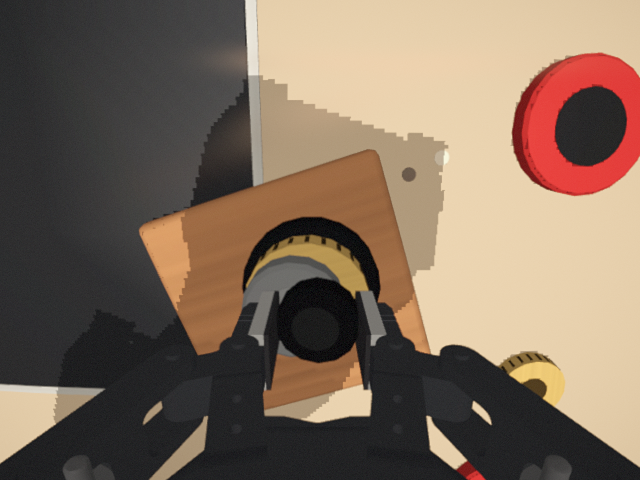

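```bash
python3 -m inch '[{"dx":0,"dy":0,"dz":-1.5,"rx":0,"ry":0,"rz":0,"hand":0.6},{"dx":0,"dy":0,"dz":-1.5,"rx":0,"ry":0,"rz":0,"hand":0.6},{"dx":0,"dy":0,"dz":-2,"rx":0,"ry":0,"rz":0,"hand":0.6},{"dx":0,"dy":0,"dz":0,"rx":0,"ry":0,"rz":0,"hand":0.6},{"dx":0,"dy":0,"dz":0,"rx":0,"ry":0,"rz":0,"hand":0.6}]' 40; python3 f.py a4;  python3 - <<'E'
from h import *
w=np.load('pics/a4.npz'); c={k:w[k] for k in w.files if k not in 'pd'}; d=w['d']
for z,r in ((.062,.017),(.05,.023),(.038,.029),(.024,.035)): disc(c,d,[.446,-.258],z,r)
E
```

```text
clock: 7.85
position: [0.4467, -0.2577, 0.0511]
tool_rot: [-3.141, 0.0, 0.0]
force: [0.1, 0.2, -0.8]
grip_width: 0.0316
7.85 [ 0.44667112 -0.25765592  0.05112412] [-3.14132938e+00  3.01978920e-04  3.88995759e-04] 0.03161287614764335
disc [ 0.445  -0.2591] r 0.0179 z 0.0625 n 1002 res 1.13 mm
disc [ 0.4457 -0.2512] r 0.023 z 0.0502 n 2184 res 0.32 mm
disc [ 0.4444 -0.2584] r 0.0299 z 0.0384 n 2476 res 0.27 mm
disc [ 0.4453 -0.2601] r 0.0349 z 0.0242 n 2713 res 0.15 mm
```

View pics/a4.png

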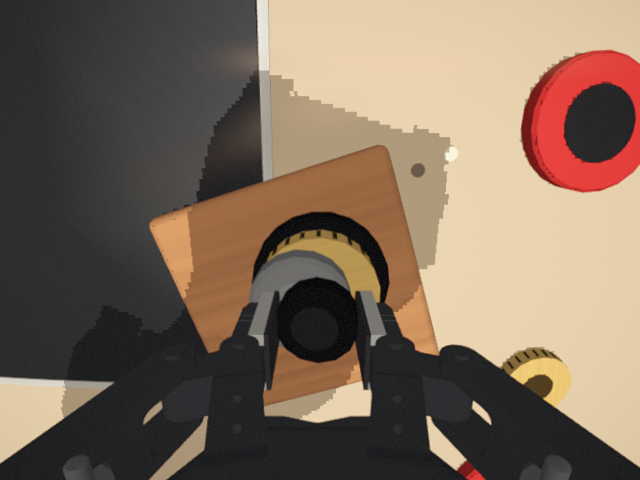

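```bash
python3 -m inch '[{"dx":0,"dy":0,"dz":-5,"rx":0,"ry":0,"rz":0,"hand":0.6},{"dx":0,"dy":0,"dz":-20,"rx":0,"ry":0,"rz":0,"hand":0.6},{"dx":0,"dy":0,"dz":-40,"rx":0,"ry":0,"rz":0,"hand":0.6},{"dx":0,"dy":0,"dz":-40,"rx":0,"ry":0,"rz":0,"hand":0.6},{"dx":0,"dy":0,"dz":-20,"rx":0,"ry":0,"rz":0,"hand":0.6},{"dx":0,"dy":0,"dz":-5,"rx":0,"ry":0,"rz":0,"hand":0.6},{"dx":0,"dy":0,"dz":0,"rx":0,"ry":0,"rz":0,"hand":0.6},{"dx":0,"dy":0,"dz":0,"rx":0,"ry":0,"rz":0,"hand":0.6}]' 40; python3 f.py a5
cat >> h.py <<'E'
def load(n):
    w=np.load(f'pics/{n}.npz'); return {k:w[k] for k in w.files if k not in 'pd'},w['p'],w['d']
def cloud(c,d,m=None):
    v,u=np.mgrid[0:480,0:640]; m=(d>0) if m is None else m&(d>0); return depth_pts(c,np.c_[u[m],v[m]],d[m]),np.c_[u[m],v[m]]
def held(n,T,r,zr=(-.005,.03)):
    c,p,d=load(n); P,uv=cloud(c,d); q=P-T
    k=(np.hypot(q[:,0]-0,q[:,1])<r-.003)&(q[:,2]>zr[0])&(q[:,2]<zr[1]); q=q[k]
    zt=np.median(q[:,2]); 
    for _ in range(3):
        A=np.c_[q[:,:2],np.ones(len(q))]; s=np.linalg.lstsq(A,q[:,2],rcond=None)[0]; e=q[:,2]-A@s; q=q[abs(e)<max(.001,2.5*e.std())]
    print('held: top z rel TCP',np.round(s[2]*1e3,2),'mm tilt dz/dx,dz/dy deg',np.round(np.degrees(np.arctan(s[:2])),2),len(q))
    g=disc(c,d,np.array(T[:2]),T[2]+s[2],r,tol=.0025); print('rel TCP mm',np.round((g[0]-T[:2])*1e3,2))
E
python3 - <<'E'
from h import *
held('a5',bot.observe()['position'],.017)
E
```

```text
clock: 8.7
position: [0.4463, -0.2576, 0.1804]
tool_rot: [-3.141, 0.001, 0.0]
force: [-0.2, -0.0, -0.0]
grip_width: 0.0319
8.7 [ 0.44628896 -0.2576187   0.18038799] [-3.14098163e+00  1.23273745e-03  1.56018230e-04] 0.03188679201583391
held: top z rel TCP 17.36 mm tilt dz/dx,dz/dy deg [-1.39 -8.31] 3543
disc [ 0.4455 -0.2585] r 0.0171 z 0.1976 n 5252 res 1.3 mm
rel TCP mm [-0.69 -0.88]
```

View pics/a5.png

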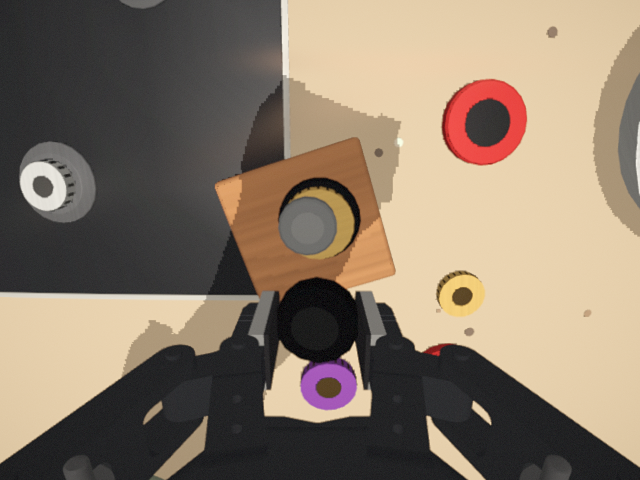

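Run:
```python
from h import *
held('a2',[.44702366,-.25801685,.05172],.017)
held('a3',[.44858,-.26215,.04923],.017)
held('a4',[.44667,-.25766,.05112],.017)
```

```text
held: top z rel TCP 10.95 mm tilt dz/dx,dz/dy deg [-0.46 -0.04] 3260
disc [ 0.4465 -0.2587] r 0.0171 z 0.0625 n 5083 res 1.31 mm
rel TCP mm [-0.55 -0.72]
held: top z rel TCP 17.28 mm tilt dz/dx,dz/dy deg [-1.2  -8.48] 3565
disc [ 0.4478 -0.2629] r 0.017 z 0.0666 n 5280 res 1.4 mm
rel TCP mm [-0.78 -0.72]
held: top z rel TCP 17.18 mm tilt dz/dx,dz/dy deg [-1.47 -8.22] 3552
disc [ 0.4459 -0.2585] r 0.017 z 0.0683 n 5249 res 1.33 mm
rel TCP mm [-0.76 -0.81]
```

```bash
python3 -m inch '[{"dx":12,"dy":-12,"dz":0,"rx":0,"ry":0,"rz":0,"hand":0.6},{"dx":30,"dy":-29,"dz":0,"rx":0,"ry":0,"rz":0,"hand":0.6},{"dx":30,"dy":-29,"dz":0,"rx":0,"ry":0,"rz":0,"hand":0.6},{"dx":30,"dy":-29,"dz":0,"rx":0,"ry":0,"rz":0,"hand":0.6},{"dx":30,"dy":-28,"dz":0,"rx":0,"ry":0,"rz":0,"hand":0.6},{"dx":12,"dy":-12,"dz":0,"rx":0,"ry":0,"rz":0,"hand":0.6},{"dx":0,"dy":0,"dz":0,"rx":0.07,"ry":0.008,"rz":0,"hand":0.6},{"dx":0,"dy":0,"dz":0,"rx":0.073,"ry":0.008,"rz":0,"hand":0.6},{"dx":0,"dy":0,"dz":0,"rx":0,"ry":0,"rz":0,"hand":0.6},{"dx":0,"dy":0,"dz":0,"rx":0,"ry":0,"rz":0,"hand":0.6}]' 40; python3 f.py a6
python3 - <<'E'
from h import *
T=bot.observe()['position']; held('a6',T,.017)
c,p,d=load('a6'); disc(c,d,[.642,-.1195],.022,.014)
E
```

```text
clock: 9.75
position: [0.5902, -0.1195, 0.1805]
tool_rot: [-3.0, -0.014, -0.002]
force: [1.0, -0.3, -1.1]
grip_width: 0.0322
9.75 [ 0.59016252 -0.11953872  0.18045109] [-2.99975468e+00 -1.43388739e-02 -2.44039876e-03] 0.03215416141831312
held: top z rel TCP 16.77 mm tilt dz/dx,dz/dy deg [-1.13 -1.2 ] 3434
disc [ 0.5891 -0.1224] r 0.0173 z 0.1974 n 5490 res 1.39 mm
rel TCP mm [-1.23 -3.6 ]
disc [ 0.6431 -0.1207] r 0.0146 z 0.0226 n 1022 res 0.46 mm
```

View pics/a6.png

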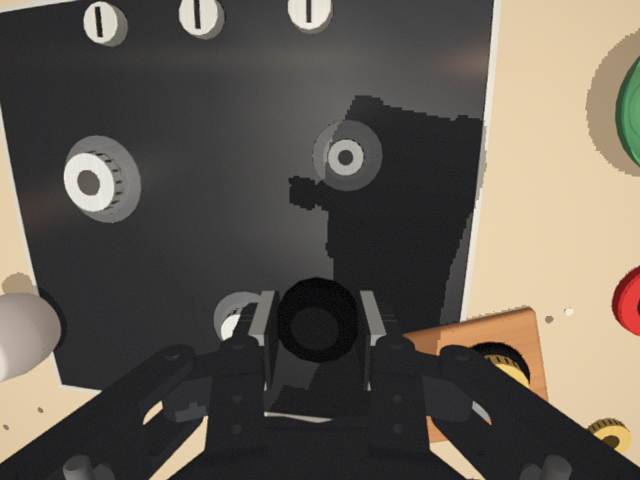

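```bash
cat >> h.py <<'E'
def tool(dw,rot=None):
    M=R.from_euler('xyz',bot.observe()['tool_rot'] if rot is None else rot); print('tool mm',np.round(M.inv().apply(np.array(dw)*1e3),1))
E
python3 - <<'E'
from h import *
M=R.from_euler('xyz',bot.observe()['tool_rot'])*R.from_rotvec([.02,.01,0]); e=M.as_euler('xyz'); print(e)
tool([.054,.0017,0],e); tool([0,0,-.15],e); tool([0,0,-.01],e)
E
```

```text
[-2.97973580e+00 -2.46585552e-02 -2.75420317e-03]
tool mm [54.  -1.6  1.6]
tool mm [ -3.7  24.2 148. ]
tool mm [-0.2  1.6  9.9]
```

```bash
python3 -m inch '[{"dx":0,"dy":0,"dz":0,"rx":0.02,"ry":0.01,"rz":0,"hand":0.6},{"dx":14,"dy":-0.4,"dz":0.4,"rx":0,"ry":0,"rz":0,"hand":0.6},{"dx":25,"dy":-0.8,"dz":0.8,"rx":0,"ry":0,"rz":0,"hand":0.6},{"dx":15,"dy":-0.4,"dz":0.4,"rx":0,"ry":0,"rz":0,"hand":0.6},{"dx":-0.4,"dy":2.4,"dz":14.8,"rx":0,"ry":0,"rz":0,"hand":0.6},{"dx":-0.9,"dy":6,"dz":36.5,"rx":0,"ry":0,"rz":0,"hand":0.6},{"dx":-0.9,"dy":6,"dz":36.5,"rx":0,"ry":0,"rz":0,"hand":0.6},{"dx":-0.9,"dy":6,"dz":36.5,"rx":0,"ry":0,"rz":0,"hand":0.6},{"dx":-0.4,"dy":2.4,"dz":14.8,"rx":0,"ry":0,"rz":0,"hand":0.6},{"dx":0,"dy":0,"dz":0,"rx":0,"ry":0,"rz":0,"hand":0.6}]' 40; python3 f.py a7
python3 - <<'E'
from h import *
T=bot.observe()['position']; held('a7',T,.017)
c,p,d=load('a7'); cv2.imwrite('pics/a7c.png',cv2.resize(p[230:430,220:420],None,fx=3,fy=3)[:,:,::-1])
c=bot.get_calibration('side'); p,d=bot.grab_frame('side'); np.savez('pics/s7.npz',p=p,d=d,**c)
cv2.imwrite('pics/s7.png',cv2.resize(p[220:340,340:480],None,fx=5,fy=5)[:,:,::-1])
E
```

```text
clock: 10.8
position: [0.6433, -0.1166, 0.0384]
tool_rot: [-2.978, -0.022, -0.002]
force: [-1.2, 1.3, -0.3]
grip_width: 0.0316
10.8 [ 0.64333935 -0.11660314  0.03841983] [-2.97765335e+00 -2.23516318e-02 -2.24336736e-03] 0.031616589371323035
held: top z rel TCP 15.1 mm tilt dz/dx,dz/dy deg [-1.79 -0.07] 3542
disc [ 0.6421 -0.1198] r 0.0172 z 0.0553 n 5465 res 1.47 mm
rel TCP mm [-2.42 -2.96]
```

View pics/a7.png

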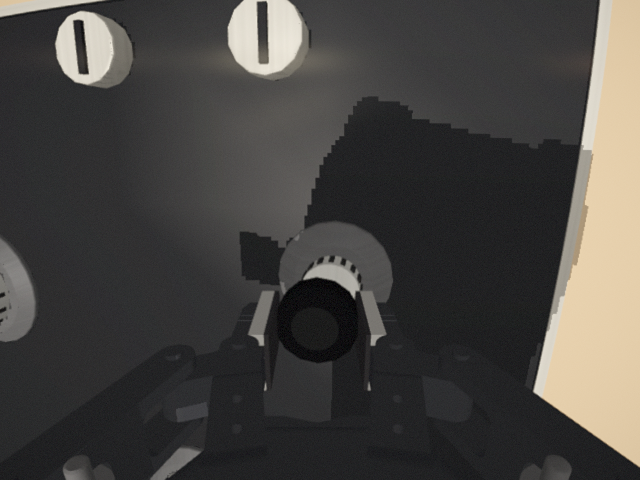

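View pics/s7.png

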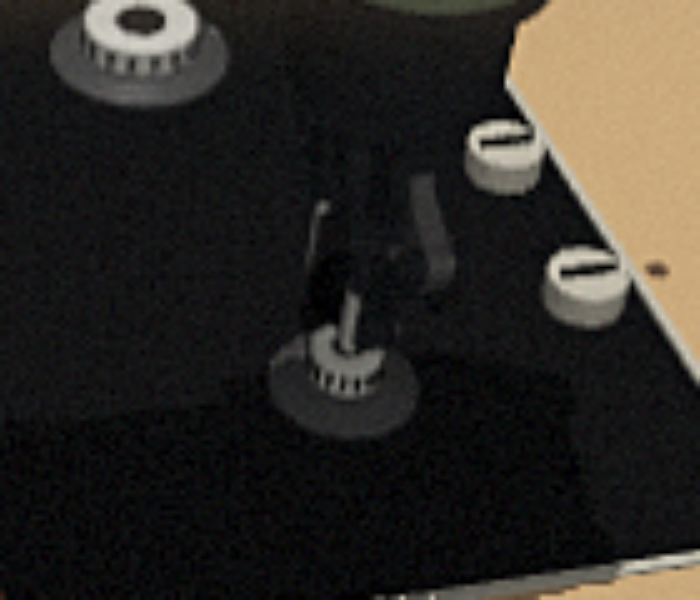

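Run:
```python
from h import *
c,p,d=load('a7'); disc(c,d,[.6431,-.1207],.022,.014)
M=R.from_euler('xyz',bot.observe()['tool_rot'])*R.from_rotvec([0,.02,0]); e=M.as_euler('xyz')
tool([.001,-.0009,0],e); tool([0,0,-.0185],e); tool([0,0,-.001],e)
```

```text
disc [ 0.6439 -0.1206] r 0.0144 z 0.0223 n 944 res 0.62 mm
tool mm [ 1.   0.9 -0.1]
tool mm [-0.9  3.  18.2]
tool mm [-0.   0.2  1. ]
```

```bash
python3 -m inch '[{"dx":1.4,"dy":0.8,"dz":0,"rx":0,"ry":0.02,"rz":0,"hand":0.6},{"dx":-0.3,"dy":1,"dz":6,"rx":0,"ry":0,"rz":0,"hand":0.6},{"dx":-0.3,"dy":1,"dz":6,"rx":0,"ry":0,"rz":0,"hand":0.6},{"dx":-0.2,"dy":0.7,"dz":4.2,"rx":0,"ry":0,"rz":0,"hand":0.6},{"dx":-0.1,"dy":0.3,"dz":2,"rx":0,"ry":0,"rz":0,"hand":0.6},{"dx":0,"dy":0,"dz":0,"rx":0,"ry":0,"rz":0,"hand":0.6},{"dx":0,"dy":0,"dz":0,"rx":0,"ry":0,"rz":0,"hand":0.6}]' 40; python3 f.py a8
python3 - <<'E'
from h import *
T=bot.observe()['position']; held('a8',T,.017)
E
```

```text
clock: 11.6
position: [0.6463, -0.1178, 0.0218]
tool_rot: [-2.978, -0.046, -0.006]
force: [-0.8, -0.3, -0.6]
grip_width: 0.0317
11.6 [ 0.64631879 -0.11784174  0.02181336] [-2.97835746 -0.04558741 -0.00579789] 0.0317111914788085
held: top z rel TCP 17.02 mm tilt dz/dx,dz/dy deg [ 0.55 -0.05] 3486
disc [ 0.6449 -0.121 ] r 0.0171 z 0.0388 n 5490 res 1.33 mm
rel TCP mm [-1.47 -3.14]
```

View pics/a8.png

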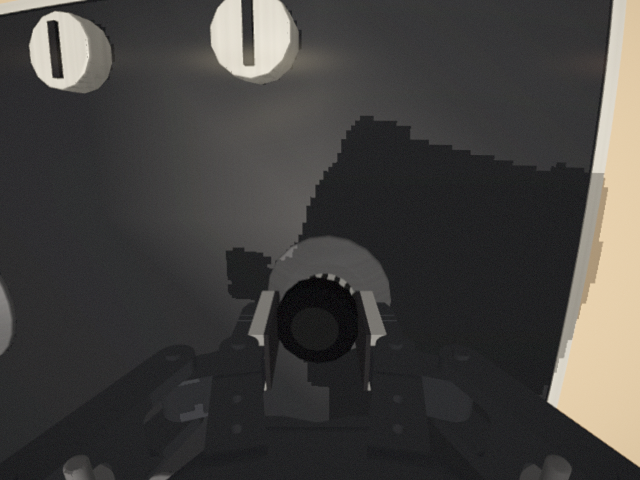

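```bash
python3 -m inch '[{"dx":-1.5,"dy":0,"dz":1,"rx":0,"ry":-0.01,"rz":0,"hand":0.6},{"dx":-0.1,"dy":0.3,"dz":2,"rx":0,"ry":0,"rz":0,"hand":0.6},{"dx":0,"dy":0,"dz":0,"rx":0,"ry":0,"rz":0,"hand":0.6},{"dx":0,"dy":0,"dz":0,"rx":0,"ry":0,"rz":0,"hand":0.6}]' 40; python3 -m inch '[{"dx":0,"dy":0.1,"dz":0.5,"rx":0,"ry":0,"rz":0,"hand":0.6},{"dx":0,"dy":0,"dz":0,"rx":0,"ry":0,"rz":0,"hand":0.6},{"dx":0,"dy":0,"dz":0,"rx":0,"ry":0,"rz":0,"hand":0.6}]';python3 f.py a9
python3 - <<'E'
from h import *
T=bot.observe()['position']; held('a9',T,.017)
E
```

```text
clock: 12.05
position: [0.6447, -0.1177, 0.0186]
tool_rot: [-2.978, -0.036, -0.004]
force: [-0.7, -0.5, -0.4]
grip_width: 0.0319
clock: 12.35
position: [0.6448, -0.1177, 0.0183]
tool_rot: [-2.979, -0.036, -0.004]
force: [0.4, -1.0, -0.6]
grip_width: 0.032
12.35 [ 0.64478148 -0.11773786  0.01825877] [-2.97850974 -0.03573726 -0.00423699] 0.032007621386656554
held: top z rel TCP 17.09 mm tilt dz/dx,dz/dy deg [0.12 0.21] 3491
disc [ 0.6435 -0.121 ] r 0.0172 z 0.0352 n 5485 res 1.38 mm
rel TCP mm [-1.25 -3.24]
```

```bash
python3 -m inch '[{"dx":0,"dy":0,"dz":0.5,"rx":0,"ry":0,"rz":0,"hand":0.6},{"dx":0,"dy":0,"dz":0,"rx":0,"ry":0,"rz":0,"hand":0.6},{"dx":0,"dy":0,"dz":0,"rx":0,"ry":0,"rz":0,"hand":0.6}]' 40; python3 -m inch '[{"dx":0,"dy":0,"dz":0.4,"rx":0,"ry":0,"rz":0,"hand":0.6},{"dx":0,"dy":0,"dz":0,"rx":0,"ry":0,"rz":0,"hand":0.6},{"dx":0,"dy":0,"dz":0,"rx":0,"ry":0,"rz":0,"hand":0.6}]'
```

```text
clock: 12.7
position: [0.6449, -0.1177, 0.0179]
tool_rot: [-2.979, -0.036, -0.004]
force: [-0.2, 0.7, 1.5]
grip_width: 0.032
clock: 13.0
position: [0.645, -0.1177, 0.0177]
tool_rot: [-2.979, -0.036, -0.004]
force: [-1.9, -0.6, 7.7]
grip_width: 0.0319
```

```bash
python3 -m inch '[{"dx":0,"dy":0,"dz":0,"rx":0,"ry":0,"rz":0,"hand":0.2},{"dx":0,"dy":0,"dz":0,"rx":0,"ry":0,"rz":0,"hand":0.1},{"dx":0,"dy":0,"dz":0,"rx":0,"ry":0,"rz":0,"hand":-0.2},{"dx":0,"dy":0,"dz":0,"rx":0,"ry":0,"rz":0,"hand":-0.4},{"dx":0,"dy":0,"dz":-3,"rx":0,"ry":0,"rz":0,"hand":-0.4},{"dx":0,"dy":0,"dz":-15,"rx":0,"ry":0,"rz":0,"hand":-0.4},{"dx":0,"dy":0,"dz":-30,"rx":0,"ry":0,"rz":0,"hand":-0.4},{"dx":0,"dy":0,"dz":-45,"rx":-0.08,"ry":-0.018,"rz":0,"hand":-0.4},{"dx":0,"dy":0,"dz":-35,"rx":-0.082,"ry":-0.018,"rz":0,"hand":-0.4},{"dx":0,"dy":0,"dz":0,"rx":0,"ry":0,"rz":0,"hand":-0.4}]'; python3 f.py b1
python3 - <<'E'
from h import *
c,p,d=load('b1'); T=bot.observe()['position']
disc(c,d,[.6435,-.1207],.034,.017)
P,uv=cloud(c,d); k=(np.hypot(*(P[:,:2]-[.6435,-.1207]).T)<.013)&(P[:,2]>.028)&(P[:,2]<.04); q=P[k]
A=np.c_[q[:,:2],np.ones(len(q))]; s=np.linalg.lstsq(A,q[:,2],rcond=None)[0]; print('tilt',np.degrees(s[:2]),len(q))
for n in ('top','side'):
    c=bot.get_calibration(n); p,d=bot.grab_frame(n); print(n); np.savez(f'pics/{n}1.npz',p=p,d=d,**c)
    disc(c,d,[.6435,-.12],.034,.017)
E
```

```text
clock: 14.0
position: [0.644, -0.1336, 0.1505]
tool_rot: [3.139, -0.008, 0.002]
force: [0.7, 0.8, -0.3]
grip_width: 0.0599
14.0 [ 0.64396409 -0.13362471  0.15048903] [ 3.13943833e+00 -8.01899894e-03  1.72899896e-03] 0.05991347266911143
disc [ 0.6437 -0.1198] r 0.0166 z 0.0345 n 1545 res 0.28 mm
tilt [0.00874771 0.22251635] 946
top
disc [ 0.6426 -0.1182] r 0.0156 z 0.0341 n 138 res 1.51 mm
side
disc [ 0.6415 -0.1196] r 0.0157 z 0.0343 n 162 res 1.36 mm
```

View pics/b1.png

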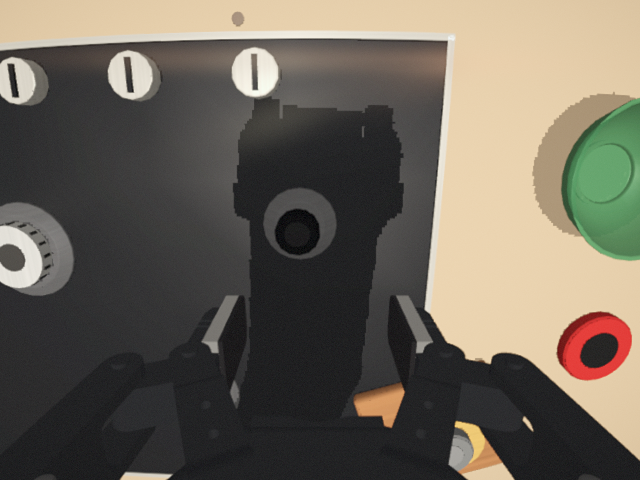

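```bash
python3 -m inch '[{"dx":-10,"dy":6,"dz":-10,"rx":0.002,"ry":-0.008,"rz":0.002,"hand":-0.6},{"dx":-30,"dy":18,"dz":-12,"rx":0,"ry":0,"rz":0,"hand":-0.6},{"dx":-40,"dy":24,"dz":-14,"rx":0,"ry":0,"rz":0,"hand":-0.6},{"dx":-40,"dy":24,"dz":-14,"rx":0,"ry":0,"rz":0,"hand":-0.6},{"dx":-40,"dy":24,"dz":-10,"rx":0,"ry":0,"rz":0,"hand":-0.6},{"dx":-28,"dy":16,"dz":0,"rx":0,"ry":0,"rz":0,"hand":-0.6},{"dx":-10,"dy":6,"dz":0,"rx":0,"ry":0,"rz":0,"hand":-0.6},{"dx":0,"dy":0,"dz":0,"rx":0,"ry":0,"rz":0,"hand":-0.6},{"dx":0,"dy":0,"dz":0,"rx":0,"ry":0,"rz":0,"hand":-0.6}]'; python3 f.py b2
python3 - <<'E'
from h import *
c,p,d=load('b2'); print(c['origin'],c['orientation'])
disc(c,d,[.4457,-.2512],.05,.023);disc(c,d,[.4450,-.2585],.038,.029);disc(c,d,[.4450,-.26],.024,.035);disc(c,d,[.4750,-.0245],.022,.021)
E
```

```text
clock: 15.05
position: [0.4432, -0.2529, 0.205]
tool_rot: [-3.138, 0.008, -0.004]
force: [0.6, 0.9, -0.0]
grip_width: 0.0684
15.05 [ 0.443161   -0.25294262  0.20503449] [-3.13793411  0.00821493 -0.00358122] 0.0684284429772859
[ 0.51847283 -0.25455029  0.34749418] [ 2.83295635  0.0039619  -1.57339765]
disc [ 0.4456 -0.2507] r 0.0224 z 0.0505 n 2227 res 0.22 mm
disc [ 0.445  -0.2587] r 0.0287 z 0.0386 n 1234 res 0.4 mm
disc [ 0.4451 -0.26  ] r 0.0345 z 0.0242 n 939 res 0.21 mm
disc [ 0.4751 -0.0242] r 0.0214 z 0.0226 n 1645 res 0.39 mm
```

View pics/b2.png

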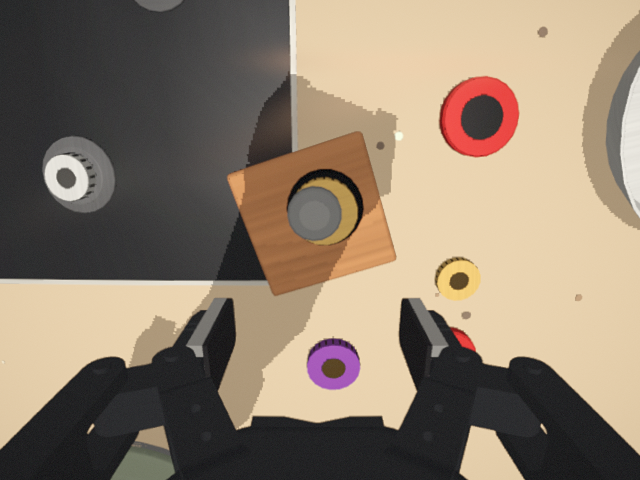

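```bash
python3 -m inch '[{"dx":3,"dy":-3.1,"dz":10,"rx":-0.0037,"ry":0.008,"rz":-0.0036,"hand":-0.5},{"dx":0,"dy":0,"dz":30,"rx":0,"ry":0,"rz":0,"hand":-0.5},{"dx":0,"dy":0,"dz":40,"rx":0,"ry":0,"rz":0,"hand":-0.5},{"dx":0,"dy":0,"dz":40,"rx":0,"ry":0,"rz":0,"hand":-0.5},{"dx":0,"dy":0,"dz":25,"rx":0,"ry":0,"rz":0,"hand":-0.5},{"dx":0,"dy":0,"dz":10,"rx":0,"ry":0,"rz":0,"hand":-0.5},{"dx":0,"dy":0,"dz":5,"rx":0,"ry":0,"rz":0,"hand":-0.5},{"dx":0,"dy":0,"dz":0,"rx":0,"ry":0,"rz":0,"hand":-0.5},{"dx":0,"dy":0,"dz":0,"rx":0,"ry":0,"rz":0,"hand":-0.5}]' 30; python3 f.py b3
python3 - <<'E'
from h import *
c,p,d=load('b3'); 
disc(c,d,[.4457,-.2512],.05,.023);disc(c,d,[.4450,-.2585],.038,.029)
E
```

```text
clock: 16.0
position: [0.4465, -0.2503, 0.0461]
tool_rot: [3.14, -0.001, 0.0]
force: [-0.0, -0.4, 0.6]
grip_width: 0.0639
16.0 [ 0.44654693 -0.2502751   0.04614828] [ 3.14031601e+00 -1.35105153e-03  4.44021350e-04] 0.06390686870963697
disc [ 0.4457 -0.251 ] r 0.0231 z 0.0505 n 8148 res 0.25 mm
disc [ 0.4449 -0.2585] r 0.0296 z 0.0385 n 3916 res 0.41 mm
```

View pics/b3.png

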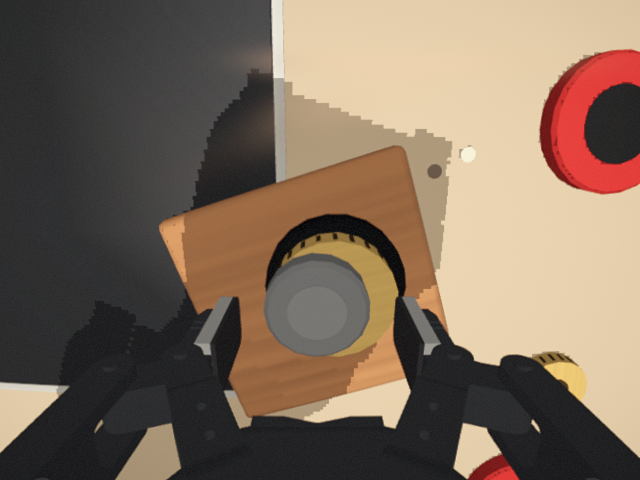

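```bash
python3 -m inch '[{"dx":0,"dy":0,"dz":4,"rx":0,"ry":0,"rz":0,"hand":-0.4},{"dx":0,"dy":0,"dz":3,"rx":0,"ry":0,"rz":0,"hand":-0.3},{"dx":0,"dy":0,"dz":0,"rx":0,"ry":0,"rz":0,"hand":-0.2},{"dx":0,"dy":0,"dz":0,"rx":0,"ry":0,"rz":0,"hand":-0.1},{"dx":0,"dy":0,"dz":0,"rx":0,"ry":0,"rz":0,"hand":0},{"dx":0,"dy":0,"dz":0,"rx":0,"ry":0,"rz":0,"hand":0.1},{"dx":0,"dy":0,"dz":0,"rx":0,"ry":0,"rz":0,"hand":0.2},{"dx":0,"dy":0,"dz":0,"rx":0,"ry":0,"rz":0,"hand":0.2}]' 30; python3 f.py b4
python3 - <<'E'
from h import *
T=bot.observe()['position']; held('b4',T,.023,(0,.03))
c,p,d=load('b4'); disc(c,d,[.4450,-.2585],.038,.029)
E
```

```text
clock: 16.85
position: [0.4458, -0.2501, 0.0384]
tool_rot: [3.141, 0.0, 0.0]
force: [-1.6, 0.8, 6.1]
grip_width: 0.044
16.85 [ 0.44575141 -0.25012156  0.03841653] [3.14085320e+00 1.01894832e-04 2.56692718e-04] 0.04399925714045981
held: top z rel TCP 12.27 mm tilt dz/dx,dz/dy deg [-0.22 -0.04] 6777
disc [ 0.4458 -0.2508] r 0.023 z 0.0506 n 9169 res 1.24 mm
rel TCP mm [ 0.04 -0.73]
disc [ 0.4449 -0.2584] r 0.0295 z 0.0384 n 2953 res 1.04 mm
```

```bash
python3 -m inch '[{"dx":0,"dy":0,"dz":-2,"rx":0,"ry":0,"rz":0,"hand":0.4},{"dx":0,"dy":0,"dz":-8,"rx":0,"ry":0,"rz":0,"hand":0.4},{"dx":0,"dy":0,"dz":-30,"rx":0,"ry":0,"rz":0,"hand":0.4},{"dx":0,"dy":0,"dz":-40,"rx":0,"ry":0,"rz":0,"hand":0.4},{"dx":0,"dy":0,"dz":-25,"rx":0,"ry":0,"rz":0,"hand":0.4},{"dx":0,"dy":-20,"dz":-10,"rx":0,"ry":0,"rz":0,"hand":0.4},{"dx":-5,"dy":-40,"dz":-5,"rx":0,"ry":0,"rz":0,"hand":0.4},{"dx":-5,"dy":-40,"dz":0,"rx":0,"ry":0,"rz":0,"hand":0.4},{"dx":-5,"dy":-40,"dz":0,"rx":0,"ry":0,"rz":0,"hand":0.4},{"dx":-6,"dy":-40,"dz":0,"rx":0,"ry":0,"rz":0,"hand":0.4}]' 30; python3 -m inch '[{"dx":0,"dy":-32,"dz":0,"rx":0,"ry":0,"rz":0,"hand":0.4},{"dx":0,"dy":-14,"dz":0,"rx":0,"ry":0,"rz":0,"hand":0.4},{"dx":0,"dy":0,"dz":0,"rx":0,"ry":0,"rz":0,"hand":0.4},{"dx":0,"dy":0,"dz":0,"rx":0,"ry":0,"rz":0,"hand":0.4}]' 30; python3 f.py b5
python3 - <<'E'
from h import *
T=bot.observe()['position']; held('b5',T,.023,(0,.03))
c,p,d=load('b5'); disc(c,d,[.4750,-.0244],.022,.021)
E
```

```text
clock: 17.9
position: [0.4244, -0.0686, 0.1586]
tool_rot: [3.141, -0.001, 0.0]
force: [-0.2, 0.9, -1.1]
grip_width: 0.0442
clock: 18.3
position: [0.4248, -0.0244, 0.1583]
tool_rot: [3.141, -0.0, 0.001]
force: [-0.7, -0.6, -0.3]
grip_width: 0.0441
18.3 [ 0.42477093 -0.02440401  0.15831226] [ 3.14066052e+00 -2.27057193e-04  6.51763134e-04] 0.044056946455980205
held: top z rel TCP 12.32 mm tilt dz/dx,dz/dy deg [-0.19  0.01] 6795
disc [ 0.4247 -0.0253] r 0.023 z 0.1704 n 9182 res 0.66 mm
rel TCP mm [ 0.01 -0.5 ]
disc [ 0.4751 -0.0235] r 0.0214 z 0.0226 n 2584 res 0.42 mm
```

View pics/b5.png

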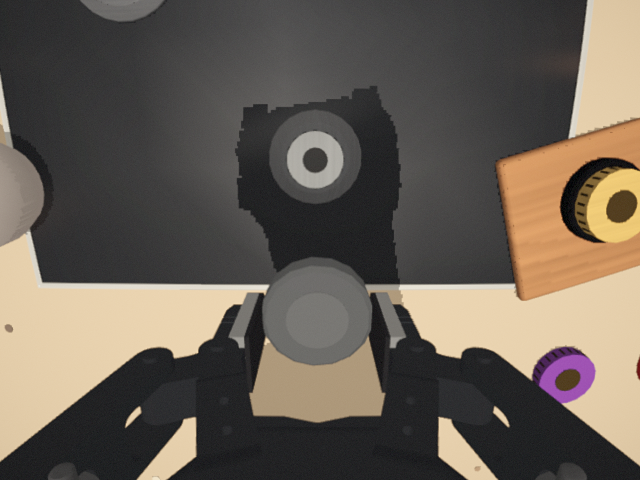

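```bash
python3 -m inch '[{"dx":12,"dy":-0.6,"dz":0,"rx":0,"ry":0,"rz":0,"hand":0.4},{"dx":26,"dy":-0.6,"dz":5,"rx":0,"ry":0,"rz":0,"hand":0.4},{"dx":12.4,"dy":-0.6,"dz":15,"rx":0,"ry":0,"rz":0,"hand":0.4},{"dx":0,"dy":0,"dz":35,"rx":0,"ry":0,"rz":0,"hand":0.4},{"dx":0,"dy":0,"dz":40,"rx":0,"ry":0,"rz":0,"hand":0.4},{"dx":0,"dy":0,"dz":20,"rx":0,"ry":0,"rz":0,"hand":0.4},{"dx":0,"dy":0,"dz":10,"rx":0,"ry":0,"rz":0,"hand":0.4},{"dx":0,"dy":0,"dz":0,"rx":0,"ry":0,"rz":0,"hand":0.4},{"dx":0,"dy":0,"dz":0,"rx":0,"ry":0,"rz":0,"hand":0.4}]' 30; python3 f.py b6
python3 - <<'E'
from h import *
T=bot.observe()['position']; held('b6',T,.023,(0,.03))
c,p,d=load('b6'); disc(c,d,[.4750,-.0244],.022,.021)
cv2.imwrite('pics/b6c.png',cv2.resize(p[220:400,200:440],None,fx=3.2,fy=3.2)[:,:,::-1])
E
```

```text
clock: 19.25
position: [0.4758, -0.0226, 0.0336]
tool_rot: [3.141, -0.001, -0.0]
force: [-0.1, -0.0, -0.6]
grip_width: 0.0441
19.25 [ 0.47581037 -0.02258247  0.033649  ] [ 3.14088147e+00 -7.81041453e-04 -2.54095798e-04] 0.04407274601528279
held: top z rel TCP 11.91 mm tilt dz/dx,dz/dy deg [-0.2  -0.02] 6798
disc [ 0.4759 -0.0235] r 0.0231 z 0.0457 n 9180 res 1.35 mm
rel TCP mm [-0.08 -1.01]
disc [ 0.4757 -0.0238] r 0.0217 z 0.0217 n 478 res 0.41 mm
```

View pics/b6c.png

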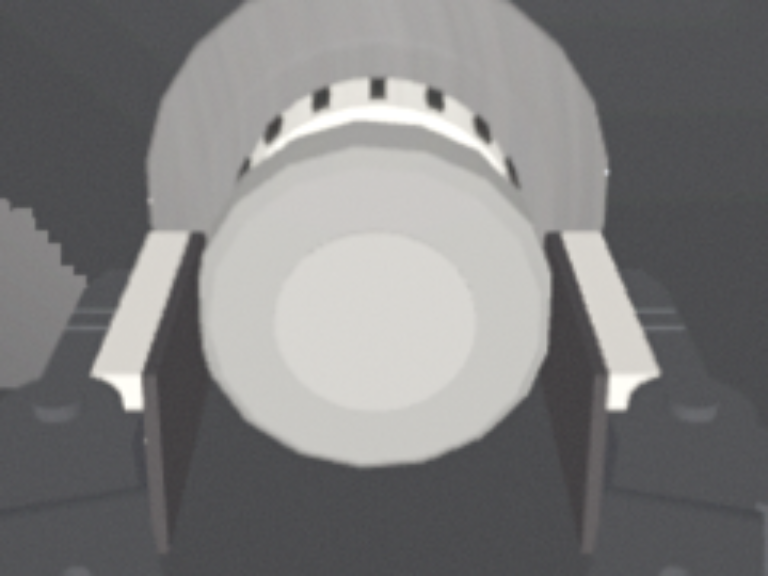

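```bash
python3 -m inch '[{"dx":-0.4,"dy":0,"dz":5,"rx":0,"ry":0,"rz":0,"hand":0.4},{"dx":0,"dy":0,"dz":3,"rx":0,"ry":0,"rz":0,"hand":0.4},{"dx":0,"dy":0,"dz":2,"rx":0,"ry":0,"rz":0,"hand":0.4},{"dx":0,"dy":0,"dz":0,"rx":0,"ry":0,"rz":0,"hand":0.4},{"dx":0,"dy":0,"dz":0,"rx":0,"ry":0,"rz":0,"hand":0.4}]' 30; python3 -m inch '[{"dx":0,"dy":0,"dz":0.6,"rx":0,"ry":0,"rz":0,"hand":0.4},{"dx":0,"dy":0,"dz":0,"rx":0,"ry":0,"rz":0,"hand":0.4},{"dx":0,"dy":0,"dz":0,"rx":0,"ry":0,"rz":0,"hand":0.4}]' ;  python3 -m inch '[{"dx":0,"dy":0,"dz":0.4,"rx":0,"ry":0,"rz":0,"hand":0.4},{"dx":0,"dy":0,"dz":0,"rx":0,"ry":0,"rz":0,"hand":0.4},{"dx":0,"dy":0,"dz":0,"rx":0,"ry":0,"rz":0,"hand":0.4}]'
```

```text
clock: 19.8
position: [0.4747, -0.0222, 0.023]
tool_rot: [3.141, 0.0, 0.0]
force: [-0.0, 0.2, -0.4]
grip_width: 0.0441
clock: 20.1
position: [0.4748, -0.0223, 0.0225]
tool_rot: [3.141, -0.0, 0.0]
force: [-0.9, 0.4, 2.8]
grip_width: 0.0437
clock: 20.4
position: [0.4749, -0.0223, 0.0224]
tool_rot: [3.141, -0.0, 0.0]
force: [-2.7, 0.9, 14.4]
grip_width: 0.0442
```

```bash
python3 -m inch '[{"dx":0.3,"dy":0,"dz":-0.3,"rx":0,"ry":0,"rz":0,"hand":0.2},{"dx":0,"dy":0,"dz":0,"rx":0,"ry":0,"rz":0,"hand":0},{"dx":0,"dy":0,"dz":0,"rx":0,"ry":0,"rz":0,"hand":-0.2},{"dx":0,"dy":0,"dz":0,"rx":0,"ry":0,"rz":0,"hand":-0.4},{"dx":0,"dy":0,"dz":-2,"rx":0,"ry":0,"rz":0,"hand":-0.6},{"dx":0,"dy":0,"dz":-15,"rx":0,"ry":0,"rz":0,"hand":-0.6},{"dx":0,"dy":0,"dz":-40,"rx":0,"ry":0,"rz":0,"hand":-0.6},{"dx":0,"dy":0,"dz":-45,"rx":0,"ry":0,"rz":0,"hand":-0.6},{"dx":0,"dy":0,"dz":-30,"rx":0,"ry":0,"rz":0,"hand":-0.6},{"dx":0,"dy":0,"dz":0,"rx":0,"ry":0,"rz":0,"hand":-0.6}]'; python3 f.py c1
cat >> h.py <<'E'
def placed(n,g,z,r):
    c,p,d=load(n); print(n); disc(c,d,g,z,r); P,uv=cloud(c,d); k=(np.hypot(*(P[:,:2]-g).T)<r-.004)&(abs(P[:,2]-z)<.006); q=P[k]
    A=np.c_[q[:,:2],np.ones(len(q))]; s=np.linalg.lstsq(A,q[:,2],rcond=None)[0]; print('  tilt deg',np.round(np.degrees(s[:2]),2),len(q))
def snap(n,name):
    c=bot.get_calibration(n); p,d=bot.grab_frame(n); np.savez(f'pics/{name}.npz',p=p,d=d,**c); cv2.imwrite(f'pics/{name}.png',p[:,:,::-1])
E
python3 - <<'E'
from h import *
placed('c1',[.475,-.0237],.034,.023)
snap('top','top2'); snap('side','side2')
for n in ('top2','side2'): placed(n,[.475,-.023],.034,.023)
E
```

```text
clock: 21.4
position: [0.4768, -0.0223, 0.158]
tool_rot: [3.141, -0.006, -0.0]
force: [0.0, -0.7, -0.7]
grip_width: 0.0677
21.4 [ 0.47679346 -0.02225471  0.15798775] [ 3.14109462e+00 -5.86946159e-03 -7.47922703e-05] 0.06771315572924888
c1
disc [ 0.4748 -0.0229] r 0.0226 z 0.0344 n 2685 res 0.25 mm
  tilt deg [-0.13  0.08] 1907
top2
few 0
  tilt deg [0. 0.] 0
side2
disc [ 0.4727 -0.0243] r 0.0212 z 0.0332 n 226 res 1.3 mm
  tilt deg [0.14 0.19] 166
```

View pics/c1.png

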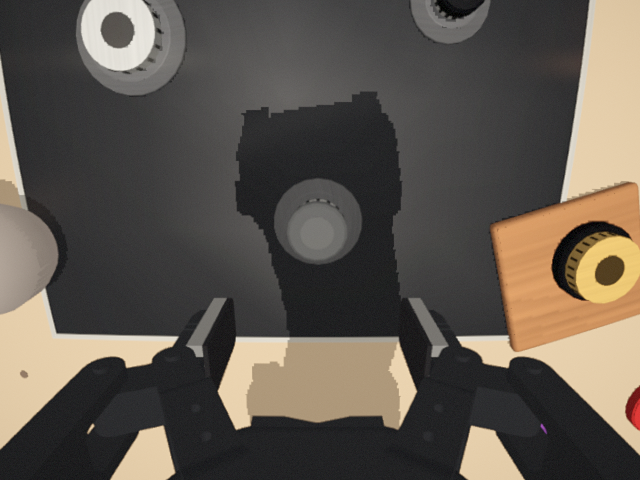

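```bash
python3 -m inch '[{"dx":-3,"dy":12,"dz":-5,"rx":0,"ry":0,"rz":0,"hand":-1},{"dx":-4,"dy":35,"dz":-10,"rx":0,"ry":0,"rz":0,"hand":-1},{"dx":-5,"dy":45,"dz":-10,"rx":0,"ry":0,"rz":0,"hand":-1},{"dx":-5,"dy":45,"dz":-10,"rx":0,"ry":0,"rz":0,"hand":-1},{"dx":-5,"dy":45,"dz":-10,"rx":0,"ry":0,"rz":0,"hand":-1},{"dx":-5,"dy":38,"dz":0,"rx":0,"ry":0,"rz":0,"hand":-1},{"dx":-3,"dy":15.5,"dz":0,"rx":0,"ry":0,"rz":0,"hand":-1},{"dx":0,"dy":0,"dz":0,"rx":0,"ry":0,"rz":0,"hand":-1},{"dx":0,"dy":0,"dz":0,"rx":0,"ry":0,"rz":0,"hand":-1}]'; python3 f.py c2
python3 - <<'E'
from h import *
placed('c2',[.445,-.2586],.038,.029); placed('c2',[.445,-.26],.024,.035)
E
```

```text
clock: 22.45
position: [0.4445, -0.2576, 0.1988]
tool_rot: [-3.141, 0.001, -0.0]
force: [-0.4, 1.1, 0.1]
grip_width: 0.0854
22.45 [ 0.4444872  -0.25762087  0.19876576] [-3.14141579e+00  1.44926291e-03 -2.16928769e-04] 0.0854129979115958
c2
disc [ 0.4449 -0.2588] r 0.0286 z 0.0386 n 3495 res 0.26 mm
  tilt deg [ 0.23 -0.16] 2656
c2
disc [ 0.445  -0.2599] r 0.0345 z 0.0242 n 1049 res 0.14 mm
  tilt deg [0.81 0.1 ] 375
```

View pics/c2.png

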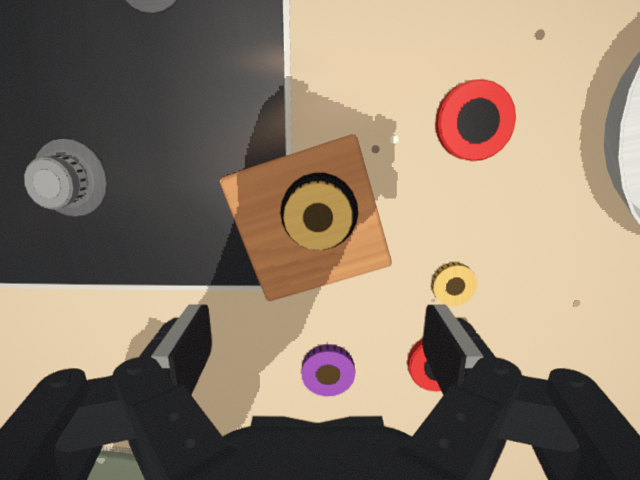

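```bash
python3 -m inch '[{"dx":1,"dy":0.4,"dz":10,"rx":0,"ry":0,"rz":0,"hand":-1},{"dx":0,"dy":0,"dz":35,"rx":0,"ry":0,"rz":0,"hand":-1},{"dx":0,"dy":0,"dz":40,"rx":0,"ry":0,"rz":0,"hand":-1},{"dx":0,"dy":0,"dz":40,"rx":0,"ry":0,"rz":0,"hand":-0.9},{"dx":0,"dy":0,"dz":25,"rx":0,"ry":0,"rz":0,"hand":-0.8},{"dx":0,"dy":0,"dz":15,"rx":0,"ry":0,"rz":0,"hand":-0.7},{"dx":0,"dy":0,"dz":7,"rx":0,"ry":0,"rz":0,"hand":-0.6},{"dx":0,"dy":0,"dz":3,"rx":0,"ry":0,"rz":0,"hand":-0.6},{"dx":0,"dy":0,"dz":0,"rx":0,"ry":0,"rz":0,"hand":-0.6},{"dx":0,"dy":0,"dz":0,"rx":0,"ry":0,"rz":0,"hand":-0.6}]' 40; python3 f.py c3
python3 - <<'E'
from h import *
placed('c3',[.445,-.2586],.038,.029); placed('c3',[.445,-.26],.024,.035)
E
```

```text
clock: 23.5
position: [0.4465, -0.2583, 0.0251]
tool_rot: [3.14, -0.001, 0.001]
force: [0.3, 0.4, 0.2]
grip_width: 0.0682
23.5 [ 0.44650203 -0.25826412  0.02508387] [ 3.14047497e+00 -8.68763565e-04  5.33788487e-04] 0.06823952918538384
c3
disc [ 0.4449 -0.2591] r 0.0294 z 0.0386 n 15293 res 1.43 mm
  tilt deg [-0.18  0.  ] 10841
c3
disc [ 0.4454 -0.2603] r 0.0348 z 0.0242 n 3788 res 0.19 mm
  tilt deg [1.5  0.51] 1464
```

View pics/c3.png

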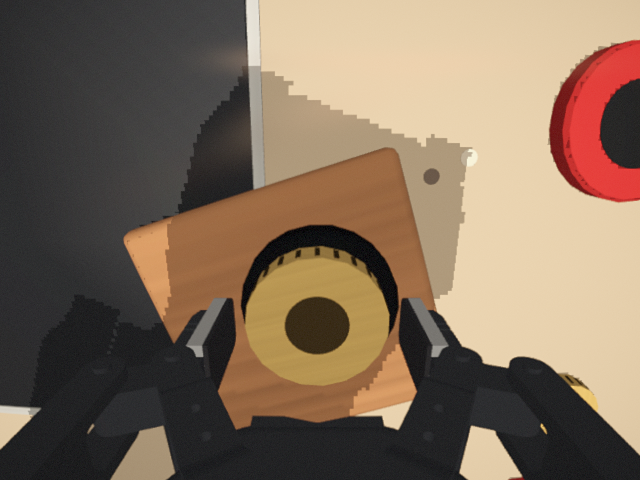

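```bash
python3 -m inch '[{"dx":-0.3,"dy":0.3,"dz":2,"rx":0,"ry":0,"rz":0,"hand":-0.5},{"dx":0,"dy":0,"dz":0,"rx":0,"ry":0,"rz":0,"hand":-0.4},{"dx":0,"dy":0,"dz":0,"rx":0,"ry":0,"rz":0,"hand":-0.3},{"dx":0,"dy":0,"dz":0,"rx":0,"ry":0,"rz":0,"hand":-0.2},{"dx":0,"dy":0,"dz":0,"rx":0,"ry":0,"rz":0,"hand":-0.1},{"dx":0,"dy":0,"dz":0,"rx":0,"ry":0,"rz":0,"hand":0},{"dx":0,"dy":0,"dz":0,"rx":0,"ry":0,"rz":0,"hand":0}]' 40; python3 f.py c4
python3 - <<'E'
from h import *
T=bot.observe()['position']; held('c4',T,.029,(0,.03))
c,p,d=load('c4'); disc(c,d,[.4450,-.26],.024,.035)
E
```

```text
clock: 24.25
position: [0.4458, -0.2586, 0.0229]
tool_rot: [3.141, -0.0, 0.0]
force: [-2.7, 1.1, 11.4]
grip_width: 0.0564
24.25 [ 0.4458384  -0.25863211  0.0229343 ] [ 3.14068184e+00 -1.80142098e-04  1.49700270e-04] 0.05640389594680343
held: top z rel TCP 15.72 mm tilt dz/dx,dz/dy deg [-0.18  0.01] 11911
disc [ 0.4449 -0.2594] r 0.0294 z 0.0386 n 15514 res 0.77 mm
rel TCP mm [-0.97 -0.79]
disc [ 0.446  -0.2602] r 0.0344 z 0.0242 n 3349 res 0.14 mm
```

```bash
python3 -m inch '[{"dx":0,"dy":0,"dz":-2,"rx":0,"ry":0,"rz":0,"hand":0.1},{"dx":0,"dy":0,"dz":-8,"rx":0,"ry":0,"rz":0,"hand":0.1},{"dx":0,"dy":0,"dz":-30,"rx":0,"ry":0,"rz":0,"hand":0.1},{"dx":0,"dy":0,"dz":-45,"rx":0,"ry":0,"rz":0,"hand":0.1},{"dx":0,"dy":0,"dz":-35,"rx":0,"ry":0,"rz":0,"hand":0.1},{"dx":4,"dy":-15,"dz":-15,"rx":0,"ry":0,"rz":0,"hand":0.1},{"dx":10,"dy":-35,"dz":-5,"rx":0,"ry":0,"rz":0,"hand":0.1},{"dx":12,"dy":-42,"dz":0,"rx":0,"ry":0,"rz":0,"hand":0.1},{"dx":13,"dy":-42,"dz":0,"rx":0,"ry":0,"rz":0,"hand":0.1},{"dx":13,"dy":-42,"dz":0,"rx":0,"ry":0,"rz":0,"hand":0.1}]' 40;python3 -m inch '[{"dx":13,"dy":-42,"dz":0,"rx":0,"ry":0,"rz":0,"hand":0.1},{"dx":13,"dy":-42,"dz":0,"rx":0,"ry":0,"rz":0,"hand":0.1},{"dx":13,"dy":-42,"dz":0,"rx":0,"ry":0,"rz":0,"hand":0.1},{"dx":13,"dy":-42,"dz":0,"rx":0,"ry":0,"rz":0,"hand":0.1},{"dx":7,"dy":-24,"dz":0,"rx":0,"ry":0,"rz":0,"hand":0.1},{"dx":3,"dy":-9,"dz":0,"rx":0,"ry":0,"rz":0,"hand":0.1},{"dx":0,"dy":0,"dz":0,"rx":0,"ry":0,"rz":0,"hand":0.1},{"dx":0,"dy":0,"dz":0,"rx":0,"ry":0,"rz":0,"hand":0.1}]' 40; python3 f.py c5
python3 - <<'E'
from h import *
T=bot.observe()['position']; held('c5',T,.029,(0,.03))
c,p,d=load('c5'); disc(c,d,[.62,.118],.022,.027)
E
```

```text
clock: 25.3
position: [0.498, -0.0808, 0.163]
tool_rot: [3.141, -0.001, -0.0]
force: [0.8, -0.2, -1.5]
grip_width: 0.0562
clock: 26.1
position: [0.5594, 0.1172, 0.1623]
tool_rot: [3.14, 0.0, -0.001]
force: [0.2, -0.7, 0.0]
grip_width: 0.0561
26.1 [0.55944429 0.11721319 0.1622873 ] [ 3.14021142e+00  3.49912800e-04 -7.58853269e-04] 0.05610060821279424
held: top z rel TCP 15.53 mm tilt dz/dx,dz/dy deg [-0.24 -0.01] 11910
disc [0.5583 0.1163] r 0.0295 z 0.1778 n 15451 res 0.84 mm
rel TCP mm [-1.13 -0.58]
disc [0.6198 0.1177] r 0.0274 z 0.0226 n 4195 res 0.51 mm
```

View pics/c5.png

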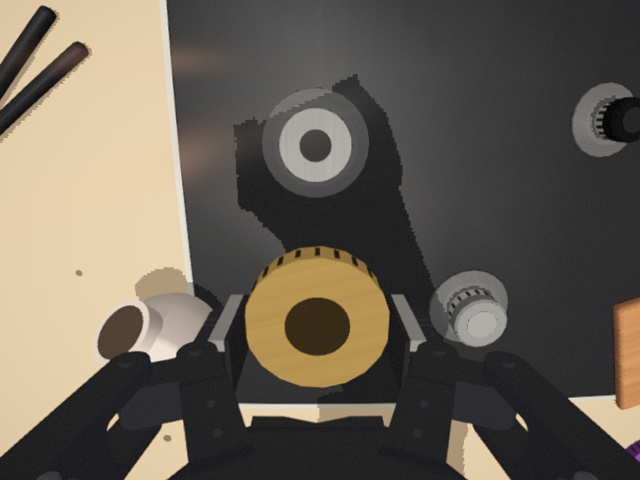

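```bash
python3 -m inch '[{"dx":15,"dy":-0.4,"dz":0,"rx":0,"ry":0,"rz":0,"hand":0.1},{"dx":30,"dy":-0.6,"dz":5,"rx":0,"ry":0,"rz":0,"hand":0.1},{"dx":16.5,"dy":-0.4,"dz":15,"rx":0,"ry":0,"rz":0,"hand":0.1},{"dx":0,"dy":0,"dz":35,"rx":0,"ry":0,"rz":0,"hand":0.1},{"dx":0,"dy":0,"dz":40,"rx":0,"ry":0,"rz":0,"hand":0.1},{"dx":0,"dy":0,"dz":25,"rx":0,"ry":0,"rz":0,"hand":0.1},{"dx":0,"dy":0,"dz":10,"rx":0,"ry":0,"rz":0,"hand":0.1},{"dx":0,"dy":0,"dz":0,"rx":0,"ry":0,"rz":0,"hand":0.1},{"dx":0,"dy":0,"dz":0,"rx":0,"ry":0,"rz":0,"hand":0.1}]' 40; python3 f.py c6
python3 - <<'E'
from h import *
T=bot.observe()['position']; held('c6',T,.029,(0,.03))
c,p,d=load('c6'); disc(c,d,[.62,.118],.022,.027)
cv2.imwrite('pics/c6c.png',cv2.resize(p[220:400,200:440],None,fx=3.2,fy=3.2)[:,:,::-1])
E
```

```text
clock: 27.05
position: [0.6219, 0.1195, 0.0335]
tool_rot: [3.141, -0.001, -0.0]
force: [-0.1, 0.2, -0.6]
grip_width: 0.0562
27.05 [0.6218839  0.1195461  0.03349001] [ 3.14112095e+00 -1.31776037e-03 -3.65316214e-04] 0.05618305342002329
held: top z rel TCP 15.23 mm tilt dz/dx,dz/dy deg [-0.14  0.06] 11929
disc [0.6208 0.1186] r 0.0294 z 0.049 n 15475 res 0.95 mm
rel TCP mm [-1.29 -1.17]
disc [0.6207 0.1177] r 0.0276 z 0.0219 n 507 res 0.44 mm
```

View pics/c6c.png

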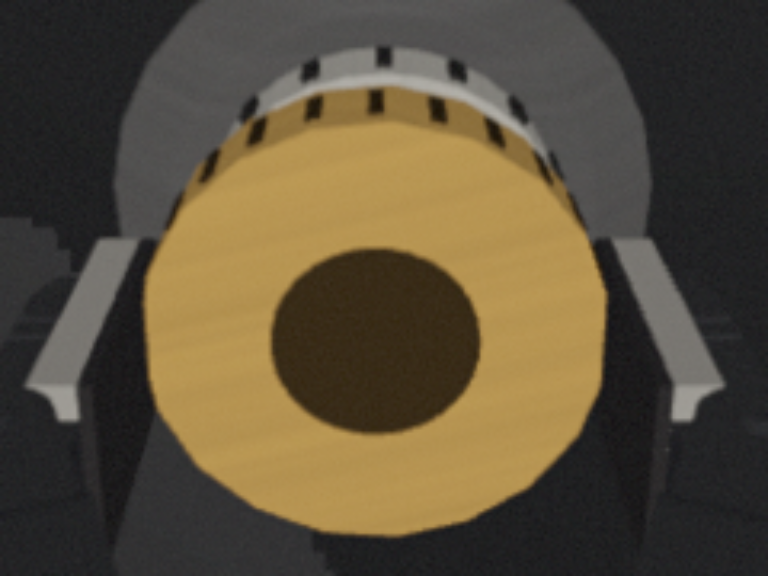

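```bash
python3 -m inch '[{"dx":-0.4,"dy":0.7,"dz":6,"rx":0,"ry":0,"rz":0,"hand":0.1},{"dx":0,"dy":0,"dz":3.5,"rx":0,"ry":0,"rz":0,"hand":0.1},{"dx":0,"dy":0,"dz":1.8,"rx":0,"ry":0,"rz":0,"hand":0.1},{"dx":0,"dy":0,"dz":0,"rx":0,"ry":0,"rz":0,"hand":0.1},{"dx":0,"dy":0,"dz":0,"rx":0,"ry":0,"rz":0,"hand":0.1}]' 40; python3 -m inch '[{"dx":0,"dy":0,"dz":0.5,"rx":0,"ry":0,"rz":0,"hand":0.1},{"dx":0,"dy":0,"dz":0,"rx":0,"ry":0,"rz":0,"hand":0.1},{"dx":0,"dy":0,"dz":0,"rx":0,"ry":0,"rz":0,"hand":0.1}]' ; python3 f.py c7
python3 - <<'E'
from h import *
T=bot.observe()['position']; held('c7',T,.029,(0,.03))
E
```

```text
clock: 27.6
position: [0.6207, 0.1192, 0.0211]
tool_rot: [3.141, 0.0, 0.0]
force: [-2.9, -0.5, 4.9]
grip_width: 0.0559
clock: 27.9
position: [0.6207, 0.1193, 0.021]
tool_rot: [3.141, 0.0, 0.0]
force: [-6.3, -1.7, 14.0]
grip_width: 0.0564
27.9 [0.62074216 0.11926328 0.02100493] [3.14084143e+00 7.27745002e-05 3.38863841e-04] 0.056412188446876704
held: top z rel TCP 15.64 mm tilt dz/dx,dz/dy deg [-0.15  0.02] 11878
disc [0.6197 0.1184] r 0.0294 z 0.0366 n 15474 res 0.93 mm
rel TCP mm [-1.   -0.84]
```

```bash
python3 -m inch '[{"dx":0.3,"dy":0.2,"dz":-0.4,"rx":0,"ry":0,"rz":0,"hand":0.1},{"dx":0,"dy":0,"dz":0,"rx":0,"ry":0,"rz":0,"hand":-0.2},{"dx":0,"dy":0,"dz":0,"rx":0,"ry":0,"rz":0,"hand":-0.4},{"dx":0,"dy":0,"dz":0,"rx":0,"ry":0,"rz":0,"hand":-0.6},{"dx":0,"dy":0,"dz":-2,"rx":0,"ry":0,"rz":0,"hand":-0.8},{"dx":0,"dy":0,"dz":-15,"rx":0,"ry":0,"rz":0,"hand":-0.8},{"dx":0,"dy":0,"dz":-40,"rx":0,"ry":0,"rz":0,"hand":-0.8},{"dx":0,"dy":0,"dz":-45,"rx":0,"ry":0,"rz":0,"hand":-1},{"dx":0,"dy":0,"dz":-40,"rx":0,"ry":0,"rz":0,"hand":-1},{"dx":0,"dy":0,"dz":0,"rx":0,"ry":0,"rz":0,"hand":-1}]'; python3 -m inch '[{"dx":0,"dy":0,"dz":0,"rx":0,"ry":0,"rz":0,"hand":-1},{"dx":0,"dy":0,"dz":0,"rx":0,"ry":0,"rz":0,"hand":-1}]'; python3 f.py d1
python3 - <<'E'
from h import *
placed('d1',[.62,.118],.036,.029)
snap('side','side3'); placed('side3',[.6175,.1175],.036,.029)
E
```

```text
clock: 28.95
position: [0.6236, 0.1197, 0.1696]
tool_rot: [-3.14, -0.008, -0.0]
force: [0.7, 0.7, 0.1]
grip_width: 0.0856
clock: 29.15
position: [0.6207, 0.1191, 0.1625]
tool_rot: [3.141, 0.001, 0.0]
force: [-0.0, 0.5, -0.0]
grip_width: 0.0856
29.15 [0.62065137 0.11906863 0.16252394] [3.14076372e+00 8.65732387e-04 3.69856381e-04] 0.08564221576160702
d1
disc [0.6201 0.1186] r 0.0287 z 0.0366 n 4334 res 0.25 mm
  tilt deg [0.14 0.06] 3268
side3
disc [0.6174 0.1182] r 0.0283 z 0.0349 n 270 res 1.35 mm
  tilt deg [0.29 0.51] 198
```

View pics/d1.png

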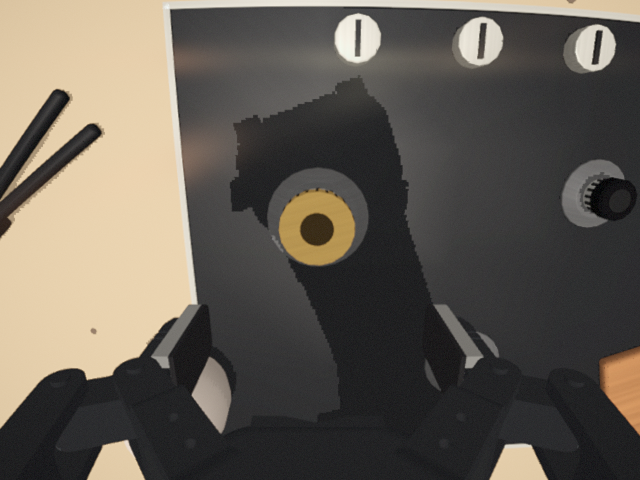

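```bash
python3 -m inch '[{"dx":-7,"dy":15,"dz":-5,"rx":0,"ry":0,"rz":0,"hand":-1},{"dx":-16,"dy":35,"dz":-10,"rx":0,"ry":0,"rz":0,"hand":-1},{"dx":-20,"dy":42,"dz":-10,"rx":0,"ry":0,"rz":0,"hand":-1},{"dx":-20,"dy":42,"dz":-10,"rx":0,"ry":0,"rz":0,"hand":-1},{"dx":-20,"dy":43,"dz":0,"rx":0,"ry":0,"rz":0,"hand":-1},{"dx":-20,"dy":43,"dz":0,"rx":0,"ry":0,"rz":0,"hand":-1},{"dx":-20,"dy":43,"dz":0,"rx":0,"ry":0,"rz":0,"hand":-1},{"dx":-20,"dy":43,"dz":0,"rx":0,"ry":0,"rz":0,"hand":-1},{"dx":-16,"dy":35,"dz":0,"rx":0,"ry":0,"rz":0,"hand":-1},{"dx":-11,"dy":25,"dz":0,"rx":0,"ry":0,"rz":0,"hand":-1}]' 40;python3 -m inch '[{"dx":-5,"dy":12,"dz":0,"rx":0,"ry":0,"rz":0,"hand":-1},{"dx":0,"dy":0,"dz":0,"rx":0,"ry":0,"rz":0,"hand":-1},{"dx":0,"dy":0,"dz":0,"rx":0,"ry":0,"rz":0,"hand":-1},{"dx":0,"dy":0,"dz":0,"rx":0,"ry":0,"rz":0,"hand":-1}]' 40; python3 f.py d2
python3 - <<'E'
from h import *
placed('d2',[.445,-.26],.024,.035)
E
```

```text
clock: 30.25
position: [0.4488, -0.2497, 0.1978]
tool_rot: [3.141, 0.001, -0.003]
force: [0.0, -0.3, -0.3]
grip_width: 0.0854
clock: 30.65
position: [0.4467, -0.2576, 0.1979]
tool_rot: [3.141, 0.0, 0.002]
force: [-0.0, -0.6, 0.3]
grip_width: 0.0853
30.65 [ 0.44673846 -0.25762071  0.19790195] [3.14144654e+00 2.16123246e-04 2.10896592e-03] 0.08531637959980483
d2
disc [ 0.4452 -0.26  ] r 0.0344 z 0.0246 n 4606 res 0.26 mm
  tilt deg [0.27 0.03] 3751
```

View pics/d2.png

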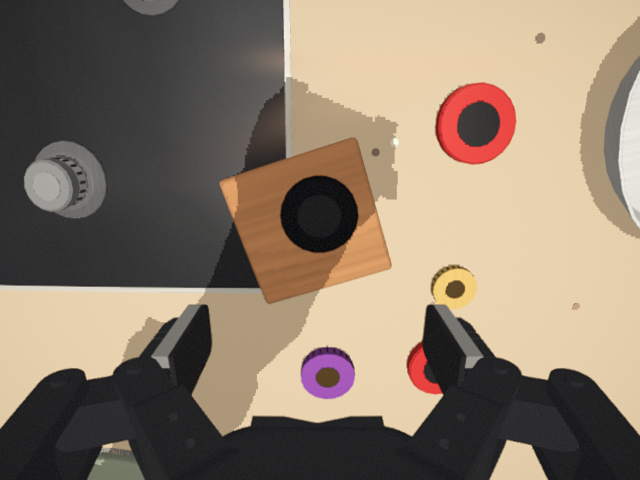

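```bash
python3 -m inch '[{"dx":-0.9,"dy":1.5,"dz":10,"rx":0,"ry":0,"rz":0.002,"hand":-1},{"dx":0,"dy":0,"dz":35,"rx":0,"ry":0,"rz":0,"hand":-1},{"dx":0,"dy":0,"dz":45,"rx":0,"ry":0,"rz":0,"hand":-1},{"dx":0,"dy":0,"dz":45,"rx":0,"ry":0,"rz":0,"hand":-1},{"dx":0,"dy":0,"dz":25,"rx":0,"ry":0,"rz":0,"hand":-1},{"dx":0,"dy":0,"dz":12,"rx":0,"ry":0,"rz":0,"hand":-1},{"dx":0,"dy":0,"dz":7,"rx":0,"ry":0,"rz":0,"hand":-1},{"dx":0,"dy":0,"dz":0,"rx":0,"ry":0,"rz":0,"hand":-1},{"dx":0,"dy":0,"dz":0,"rx":0,"ry":0,"rz":0,"hand":-1}]' 40; python3 f.py d3
python3 - <<'E'
from h import *
placed('d3',[.445,-.26],.024,.035)
E
```

```text
clock: 31.6
position: [0.4459, -0.2608, 0.02]
tool_rot: [3.14, -0.001, -0.002]
force: [0.5, -0.5, 0.3]
grip_width: 0.0856
31.6 [ 0.44587978 -0.26076736  0.01998167] [ 3.14025694e+00 -1.23793643e-03 -1.65219129e-03] 0.08563799287057526
d3
disc [ 0.4453 -0.2604] r 0.0349 z 0.0246 n 18783 res 0.26 mm
  tilt deg [-0.15  0.01] 15146
```

View pics/d3.png

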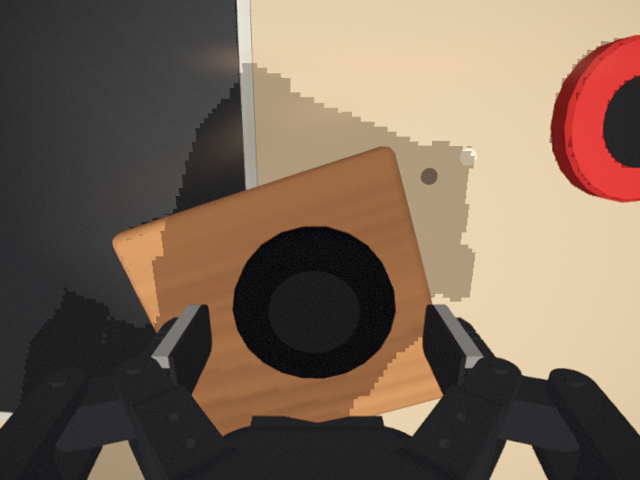

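```bash
python3 -m inch '[{"dx":0,"dy":-1.3,"dz":6,"rx":0,"ry":0,"rz":-0.0017,"hand":-1},{"dx":0,"dy":0,"dz":4.5,"rx":0,"ry":0,"rz":0,"hand":-0.9},{"dx":0,"dy":0,"dz":0,"rx":0,"ry":0,"rz":0,"hand":-0.8},{"dx":0,"dy":0,"dz":0,"rx":0,"ry":0,"rz":0,"hand":-0.7},{"dx":0,"dy":0,"dz":0,"rx":0,"ry":0,"rz":0,"hand":-0.6},{"dx":0,"dy":0,"dz":0,"rx":0,"ry":0,"rz":0,"hand":-0.5},{"dx":0,"dy":0,"dz":0,"rx":0,"ry":0,"rz":0,"hand":-0.3},{"dx":0,"dy":0,"dz":0,"rx":0,"ry":0,"rz":0,"hand":-0.3}]' 40; python3 f.py d4
python3 - <<'E'
from h import *
T=bot.observe()['position']; held('d4',T,.035,(0,.03))
E
```

```text
clock: 32.45
position: [0.4453, -0.2593, 0.0092]
tool_rot: [3.141, -0.0, -0.0]
force: [-2.9, 1.9, 14.6]
grip_width: 0.0681
32.45 [ 0.44527573 -0.25927768  0.0091541 ] [ 3.14075907e+00 -3.10390378e-05 -3.41075774e-05] 0.06809094992523224
held: top z rel TCP 15.53 mm tilt dz/dx,dz/dy deg [-0.15 -0.  ] 18045
disc [ 0.4452 -0.2601] r 0.0351 z 0.0246 n 21644 res 0.48 mm
rel TCP mm [-0.12 -0.83]
```

```bash
python3 -m inch '[{"dx":0,"dy":0,"dz":-2,"rx":0,"ry":0,"rz":0,"hand":-0.2},{"dx":0,"dy":0,"dz":-8,"rx":0,"ry":0,"rz":0,"hand":-0.2},{"dx":0,"dy":0,"dz":-30,"rx":0,"ry":0,"rz":0,"hand":-0.2},{"dx":0,"dy":0,"dz":-45,"rx":0,"ry":0,"rz":0,"hand":-0.2},{"dx":0,"dy":0,"dz":-40,"rx":0,"ry":0,"rz":0,"hand":-0.2},{"dx":4,"dy":-15,"dz":-30,"rx":0,"ry":0,"rz":0,"hand":-0.2},{"dx":9,"dy":-35,"dz":-10,"rx":0,"ry":0,"rz":0,"hand":-0.2},{"dx":11,"dy":-42,"dz":0,"rx":0,"ry":0,"rz":0,"hand":-0.2},{"dx":11,"dy":-42,"dz":0,"rx":0,"ry":0,"rz":0,"hand":-0.2},{"dx":11,"dy":-42,"dz":0,"rx":0,"ry":0,"rz":0,"hand":-0.2}]' 40;python3 -m inch '[{"dx":11,"dy":-42,"dz":0,"rx":0,"ry":0,"rz":0,"hand":-0.2},{"dx":11,"dy":-42,"dz":0,"rx":0,"ry":0,"rz":0,"hand":-0.2},{"dx":11,"dy":-42,"dz":0,"rx":0,"ry":0,"rz":0,"hand":-0.2},{"dx":11,"dy":-42,"dz":0,"rx":0,"ry":0,"rz":0,"hand":-0.2},{"dx":7,"dy":-24,"dz":0,"rx":0,"ry":0,"rz":0,"hand":-0.2},{"dx":3,"dy":-10,"dz":0,"rx":0,"ry":0,"rz":0,"hand":-0.2},{"dx":0,"dy":0,"dz":0,"rx":0,"ry":0,"rz":0,"hand":-0.2},{"dx":0,"dy":0,"dz":0,"rx":0,"ry":0,"rz":0,"hand":-0.2}]' 40; python3 f.py d5
python3 - <<'E'
from h import *
T=bot.observe()['position']; held('d5',T,.035,(0,.03))
c,p,d=load('d5'); disc(c,d,[.62,.118],.036,.029)
E
```

```text
clock: 33.5
position: [0.4914, -0.0815, 0.1741]
tool_rot: [3.141, -0.0, -0.0]
force: [0.6, 0.0, -1.6]
grip_width: 0.0672
clock: 34.3
position: [0.545, 0.1174, 0.1733]
tool_rot: [3.14, 0.0, -0.001]
force: [0.6, 0.5, -2.4]
grip_width: 0.0671
34.3 [0.54501681 0.11743022 0.17331574] [ 3.14016874e+00  4.57487069e-04 -1.11653002e-03] 0.06714834082364601
held: top z rel TCP 15.19 mm tilt dz/dx,dz/dy deg [-0.19 -0.04] 17911
disc [0.545  0.1164] r 0.035 z 0.1885 n 21527 res 0.43 mm
rel TCP mm [-0.08 -0.74]
disc [0.6199 0.1184] r 0.029 z 0.0366 n 5021 res 0.29 mm
```

View pics/d5.png

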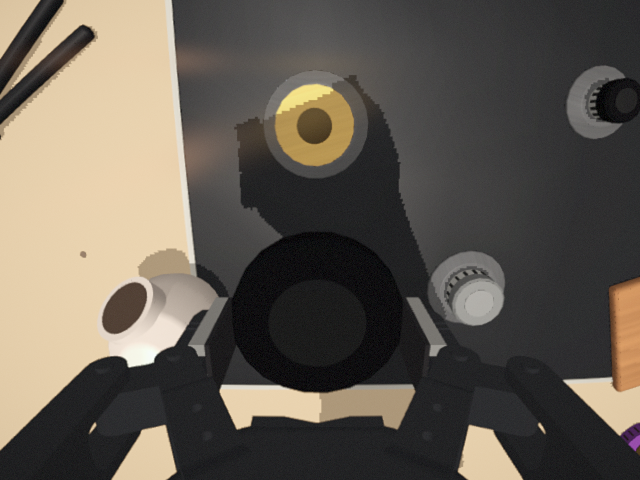

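```bash
python3 -m inch '[{"dx":15,"dy":-0.4,"dz":0,"rx":0,"ry":0,"rz":0,"hand":-0.2},{"dx":35,"dy":-0.8,"dz":0,"rx":0,"ry":0,"rz":0,"hand":-0.2},{"dx":20,"dy":-0.5,"dz":10,"rx":0,"ry":0,"rz":0,"hand":-0.2},{"dx":5,"dy":-0.1,"dz":30,"rx":0,"ry":0,"rz":0,"hand":-0.2},{"dx":0,"dy":0,"dz":40,"rx":0,"ry":0,"rz":0,"hand":-0.2},{"dx":0,"dy":0,"dz":30,"rx":0,"ry":0,"rz":0,"hand":-0.2},{"dx":0,"dy":0,"dz":15,"rx":0,"ry":0,"rz":0,"hand":-0.2},{"dx":0,"dy":0,"dz":5,"rx":0,"ry":0,"rz":0,"hand":-0.2},{"dx":0,"dy":0,"dz":0,"rx":0,"ry":0,"rz":0,"hand":-0.2},{"dx":0,"dy":0,"dz":0,"rx":0,"ry":0,"rz":0,"hand":-0.2}]' 40; python3 f.py d6
python3 - <<'E'
from h import *
T=bot.observe()['position']; held('d6',T,.035,(0,.03))
E
```

```text
clock: 35.35
position: [0.6211, 0.1205, 0.0447]
tool_rot: [3.141, -0.002, -0.0]
force: [-0.5, -0.6, -2.3]
grip_width: 0.0676
35.35 [0.62111371 0.12054818 0.04474803] [ 3.14132529e+00 -1.78037694e-03 -2.99148669e-04] 0.06756477337472674
held: top z rel TCP 15.16 mm tilt dz/dx,dz/dy deg [-0.05  0.04] 17946
disc [0.621  0.1196] r 0.035 z 0.0599 n 21532 res 0.42 mm
rel TCP mm [-0.12 -1.02]
```

View pics/d6.png

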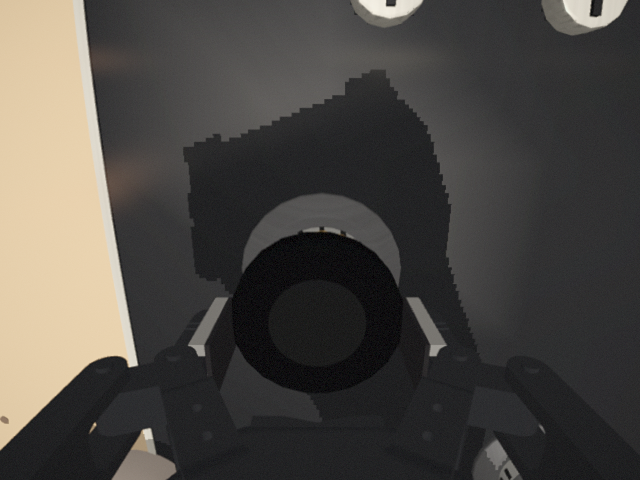

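```bash
python3 -m inch '[{"dx":-0.3,"dy":1,"dz":6,"rx":0,"ry":0,"rz":0,"hand":-0.2},{"dx":0,"dy":0,"dz":3,"rx":0,"ry":0,"rz":0,"hand":-0.2},{"dx":0,"dy":0,"dz":1.2,"rx":0,"ry":0,"rz":0,"hand":-0.2},{"dx":0,"dy":0,"dz":0,"rx":0,"ry":0,"rz":0,"hand":-0.2},{"dx":0,"dy":0,"dz":0,"rx":0,"ry":0,"rz":0,"hand":-0.2},{"dx":0,"dy":0,"dz":0,"rx":0,"ry":0,"rz":0,"hand":-0.2}]' 40; python3 f.py d7
python3 - <<'E'
from h import *
T=bot.observe()['position']; held('d7',T,.035,(0,.03))
E
```

```text
clock: 36.0
position: [0.6199, 0.1195, 0.0334]
tool_rot: [3.141, 0.0, -0.0]
force: [-3.3, -1.2, 6.7]
grip_width: 0.0677
36.0 [0.61991568 0.11951157 0.03337957] [ 3.14075348e+00  2.40345664e-04 -2.31907944e-05] 0.06767282003404178
held: top z rel TCP 15.3 mm tilt dz/dx,dz/dy deg [-0.15 -0.03] 17948
disc [0.6198 0.1186] r 0.035 z 0.0486 n 21564 res 0.37 mm
rel TCP mm [-0.08 -0.91]
```

Contact (about 9 N), level, and centred within 0.5 mm on the crown. Releasing.

```bash
python3 -m inch '[{"dx":0,"dy":0,"dz":0,"rx":0,"ry":0,"rz":0,"hand":-0.5},{"dx":0,"dy":0,"dz":0,"rx":0,"ry":0,"rz":0,"hand":-0.7},{"dx":0,"dy":0,"dz":0,"rx":0,"ry":0,"rz":0,"hand":-0.9},{"dx":0,"dy":0,"dz":0,"rx":0,"ry":0,"rz":0,"hand":-1},{"dx":0,"dy":0,"dz":-2,"rx":0,"ry":0,"rz":0,"hand":-1},{"dx":0,"dy":0,"dz":-15,"rx":0,"ry":0,"rz":0,"hand":-1},{"dx":0,"dy":0,"dz":-40,"rx":0,"ry":0,"rz":0,"hand":-1},{"dx":0,"dy":0,"dz":-45,"rx":0,"ry":0,"rz":0,"hand":-1},{"dx":0,"dy":0,"dz":-40,"rx":0,"ry":0,"rz":0,"hand":-1},{"dx":0,"dy":0,"dz":-20,"rx":0,"ry":0,"rz":0,"hand":-1}]'; python3 -m inch '[{"dx":0,"dy":0,"dz":0,"rx":0,"ry":0,"rz":0,"hand":-1},{"dx":0,"dy":0,"dz":0,"rx":0,"ry":0,"rz":0,"hand":-1},{"dx":0,"dy":0,"dz":0,"rx":0,"ry":0,"rz":0,"hand":-1}]'; python3 f.py e1
python3 - <<'E'
from h import *
placed('e1',[.62,.1184],.048,.035); 
snap('side','side4'); placed('side4',[.6175,.1175],.048,.035)
E
```

```text
clock: 37.05
position: [0.6211, 0.12, 0.2001]
tool_rot: [-3.141, -0.005, -0.0]
force: [-0.1, 0.3, 0.2]
grip_width: 0.0853
clock: 37.35
position: [0.6195, 0.1196, 0.1944]
tool_rot: [3.141, 0.001, 0.0]
force: [0.1, -0.3, -0.0]
grip_width: 0.0851
37.35 [0.61950995 0.11963538 0.19442632] [3.14063966e+00 1.30142166e-03 1.40122860e-04] 0.08512981626410351
e1
disc [0.6197 0.119 ] r 0.0346 z 0.0486 n 5453 res 0.17 mm
  tilt deg [0.23 0.01] 4446
side4
disc [0.6172 0.1172] r 0.0339 z 0.0472 n 370 res 1.17 mm
  tilt deg [-0.3   0.54] 303
```

View pics/e1.png

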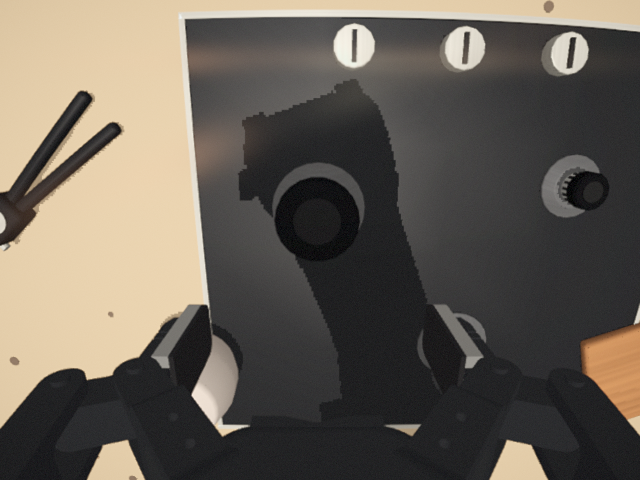

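View pics/side4.png

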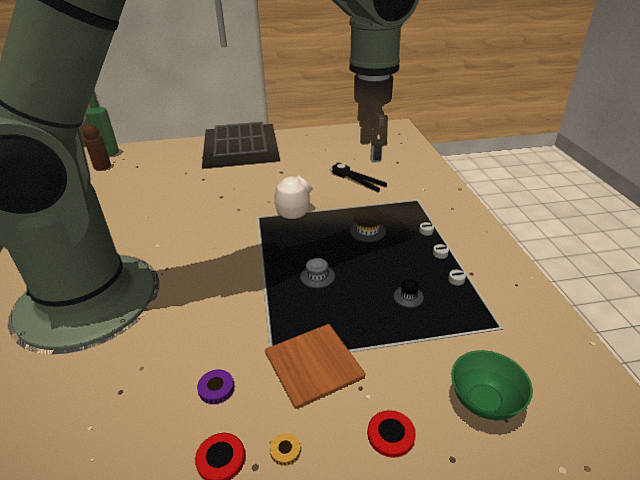

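```bash
python3 -m inch '[{"dx":-7,"dy":15,"dz":-10,"rx":0,"ry":0,"rz":0,"hand":-1},{"dx":-16,"dy":35,"dz":-10,"rx":0,"ry":0,"rz":0,"hand":-1},{"dx":-20,"dy":42,"dz":-10,"rx":0,"ry":0,"rz":0,"hand":-1},{"dx":-20,"dy":42,"dz":0,"rx":0,"ry":0,"rz":0,"hand":-1},{"dx":-20,"dy":43,"dz":0,"rx":0,"ry":0,"rz":0,"hand":-1},{"dx":-20,"dy":43,"dz":0,"rx":0,"ry":0,"rz":0,"hand":-1},{"dx":-20,"dy":43,"dz":0,"rx":0,"ry":0,"rz":0,"hand":-1},{"dx":-20,"dy":43,"dz":0,"rx":0,"ry":0,"rz":0,"hand":-1},{"dx":-16,"dy":45,"dz":0,"rx":0,"ry":0,"rz":0,"hand":-1},{"dx":-11,"dy":45,"dz":0,"rx":0,"ry":0,"rz":0,"hand":-1}]' 40;python3 -m inch '[{"dx":-5,"dy":45,"dz":0,"rx":0,"ry":0,"rz":0,"hand":-1},{"dx":-5,"dy":40,"dz":0,"rx":0,"ry":0,"rz":0,"hand":-1},{"dx":0,"dy":20,"dz":0,"rx":0,"ry":0,"rz":0,"hand":-1},{"dx":0,"dy":0,"dz":0,"rx":0,"ry":0,"rz":0,"hand":-1},{"dx":0,"dy":0,"dz":0,"rx":0,"ry":0,"rz":0,"hand":-1}]' 40
python3 - <<'E'
from h import *
snap('top','top5')
for g,z,r in (([.643,-.1185],.034,.017),([.4744,-.0218],.034,.023),([.6197,.1194],.048,.035)): placed('top5',g,z,r)
for n in ('salt_pig','garlic_press','glass_bowl'): print(n,[np.round(x['centre'][::-1]) for x in bot.tip_of('top',n)][:1])
a=np.load('pics/top0rgb.npy').astype(int); b=load('top5')[1].astype(int); D=np.abs(a-b).sum(2)
for n,(u,v,w) in dict(pig=(208,250,24),press=(160,172,36),bowl=(464,152,28)).items(): print(n,(D[v-w:v+w,u-w:u+w]>90).sum())
print(bot.observe()['clock'])
E
```

```text
clock: 38.45
position: [0.448, -0.2784, 0.2256]
tool_rot: [3.141, 0.0, -0.001]
force: [1.3, 0.8, 0.9]
grip_width: 0.0854
clock: 38.95
position: [0.4394, -0.3812, 0.2251]
tool_rot: [3.142, 0.001, -0.001]
force: [1.2, 0.4, -0.7]
grip_width: 0.0855
top5
disc [ 0.643  -0.1182] r 0.0157 z 0.0339 n 132 res 1.2 mm
  tilt deg [ 0.95 -2.53] 89
top5
disc [ 0.4741 -0.021 ] r 0.0217 z 0.0343 n 244 res 0.85 mm
  tilt deg [-1.26  0.21] 202
top5
disc [0.6191 0.1208] r 0.0343 z 0.048 n 584 res 0.93 mm
  tilt deg [-0.15  0.22] 520
salt_pig [array([264., 185.])]
garlic_press []
glass_bowl [array([457., 157.])]
pig 0
press 0
bowl 0
39.15
```

View pics/top5.png

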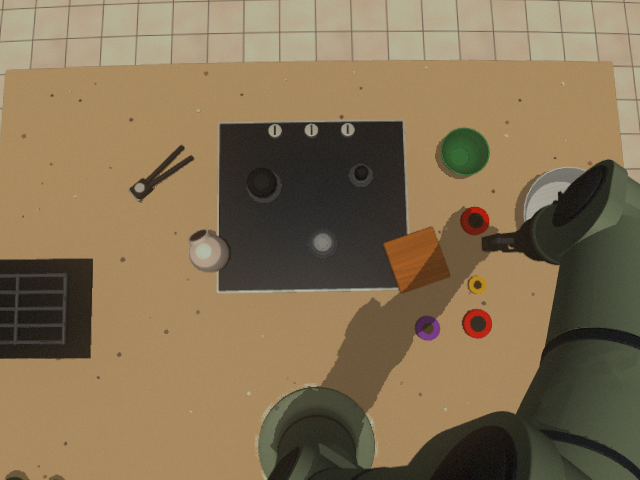

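```bash
python3 -c "
from workcell import bot
print(bot.job_done())"
```

```text
the job is handed in; nothing more can be done
None
```

The stack is apart and every part is on its burner: the small cap on the small burner, the medium cap on the medium, and the brass crown with the large cap on it on the large. I set them down in that order and handed the job in at about 39 s of the 104 s allowed.

**Centring:** the parts sit about 0.5 to 1.5 mm off their burner centres, with the large cap worst at roughly 1.3 to 1.5 mm in the wrist and top views.

**Level and height:** the tops measured 34 mm for the small and medium caps, 36 mm for the crown and 48 mm for the large cap, as they should be. Wrist-view tilt was at most 0.25°. The overhead view read up to 2.5° on the small cap, but from only about 90 noisy points, so I trusted the close view.

**Bystanders:** the salt pig, garlic press and glass bowl show no change between the first and last overhead pictures. In that last picture the detection network reported the large burner as the salt pig and missed the garlic press, so I relied on the picture comparison.

**What went wrong on the way:**
- My first grasp of the small cap was sound, but I misread it and re-gripped too low. The fingers pressed down with about 50 N, which the job's 40 N limit would only catch if it counts finger contact; the wrist limit is 120 N.
- That pushed the medium cap about 7 mm sideways on the stack and left the small cap tilted 8° in the grip.
- I levelled the small cap by tilting the tool before setting it down. Nothing was dropped, and the other grasps were clean.

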